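# Get the collar and ring gauge out from behind the dropper bottle and tool holder

## Robot

A 7-joint arm with a two-finger parallel gripper is mounted at the origin on a cart in front of the work surface, level with it; the furniture and walls round the work are solid. World frame = base frame: x ahead of the robot, y to its left, z up, the work surface at z = 0. Lengths are in mm, angles in rad, forces in N, time in s.
With the tool pointing down it reaches from about 425 to 1025 mm from the base axis. Payload 9.4 kg.
Tool frame: the origin (TCP) lies on the centre line of the jaws, within the pads' length; the fingertips stand 14 mm ahead of it and the grasp point (between the pads) lies 5 mm behind it; z points along the fingers, y is the line along which they close (so a half turn about z gives the same grasp; the last joint's range is limited). The gripper opens to 85 mm and grips with 20 to 120 N. Pads are 22 mm wide; open, the fingers measure 114 mm over their backs; the gripper's body (76 mm by 85 mm) begins 54 mm behind the grasp point. The pads swing forward as they close: fully open they stand 13 mm farther back than shut.
Start: joints at [1.241, 0.599, -0.003, 1.599, 0.002, 0.943, -0.08], TCP at [181.323, -701.959, 207.875] pointing down, gripper open.
Joint ranges: [-2.57, 2.57], [-0.35, 1.97], [-1.29, 1.29], [0.11, 2.56], [-1.05, 4.19], [0.11, 1.86], [-2.63, 2.63]. Speed limits (rad/s): [2.22, 2.22, 3.01, 3.01, 3.14, 3.14, 3.14].

## Interface

Orientations are given as a rotation vector (axis times angle).
In Python, from rig import sensors, capture, camera_params, ctrl gives the robot as it stands.
- The arm moves only by the tool move_arm, never from a script. Its argument "motion" is a list of rows, each an object with "xyz": the shift along the tool's x, y, z in mm, a list of three; "turn": the turn, a rotation vector about the tool's x, y, z in degrees, a list of three. In form: [{"xyz": [x, y, z], "turn": [ax, ay, az]}, ...]. A call has 1 to 20 rows; each row shifts and turns the commanded pose from where the row before left it, along the tool's axes as they then stand; what a row does not reach is not made up. A row lasts 1/8 s, in which the tool goes at most 62.5 mm and 10.7 degrees, less where a joint would pass 70% of its speed; a pose out of reach is approached as far as the arm can. A call is refused whole if a number of a shift passes 62.5 or a number of a turn 10.7, either way. A call with a gripper value outside its range is refused whole. "claw" is the opening, from 0 (shut) to 1 (fully open), set as the call begins (left out, the last holds). The fingers move at their own pace and stop on an object; "squeeze" is the grip in N (left out, the last holds). Time passes only in rows, so rows that do not move let the fingers close. It gives the time, the measured TCP pose, the force, the opening and the grip force at its end, in the units of the state.
- sensors.get_obs(): the state, without advancing time (a new reading comes with each control period).
- capture(name): name is "scene" or "top" or "wrist"; returns the picture (420x560x3 uint8, blue, green, red); there is no depth.
- camera_params(name): a dict with "fx", "fy", "cx", "cy" (pixels), "R" (3x3) and "t" (3): a world point X has camera coordinates R X + t; the wrist camera has in their place "T_tool_cam" (4x4, takes a point from camera to tool coordinates, whose origin is the TCP and whose axes are the flange's). Camera axes: x right, y down, z forward; pixel columns grow to the right and rows downward; lengths in mm; the calibration is good to about 2 mm. A picture is of the moment at which its call begins: read the wrist's pose just before it. camera_params takes no time and is no camera call.
- ctrl.hand_in(): hands the job in; it is judged then, once.
The state is a dict: "clock": time; "qpos": joint angles; "dq": joint speeds; "tau": joint torques, N m; "eef_pos": TCP position; "tool_rot": TCP orientation; "force": force on the tool from outside, world axes, zero at the start; "torque": the same for the moment, N m; "gripper_width": finger opening in mm; "grasp_force": force on a finger pad.
Only numpy, scipy, OpenCV 4.12 (cv2) and the standard library are available. Lean on these libraries where they do the work, as an engineer would, in place of code of your own. Each camera call takes 0.05 s, during which the arm holds its last target. There are 200 camera calls.

## Task

Lift the dropper bottle and the steel holder off the store plate and stand both on the plywood board at the left, before touching what is behind them. Then fetch the collar and the ring gauge from the back of the plate: stand the collar upright, centred on top of the white nylon anvil, and lay the gauge flat, centred on the round cork pad. Finally stand the bottle and the holder back on the plate, each on the place where it stood at the start; keep both upright throughout.

Things in the scene. Friction and masses are not known exactly. Their poses are not given: they have to be found in the camera images.
- dropper_bottle: Small brown dropper bottle, standing, 102 mm tall: round body 33 mm diameter up to 70 mm height, black cap and narrow rubber teat above it. About 0.07 kg. Origin: centre of its underside, z up its axis. At the start it stands in the front row of the store plate (the plate's -x half); grip the body, for instance 58 mm above its underside.
- plier_holder: Round grey steel tool holder (empty), a plain upright cylinder 55 mm diameter and 70 mm tall with a black centre, the other thing in the front row of the store plate. About 0.38 kg. Origin: centre of its underside, z up its axis.
- collar: Turned aluminium collar, an open tube 41 mm diameter (a small screw stands out 1 mm at one side) and 41 mm tall, standing upright in the back row of the store plate. About 0.055 kg. Origin: centre of its underside, z up its axis.
- ring_gauge: Ring gauge, a thick flat metal ring with a black band, 65 mm outside diameter, 39 mm hole, 14 mm high, lying flat in the back row of the store plate beside the collar. About 0.19 kg. Origin: centre of its underside, z up its axis.
- store_plate: Fixed grey steel plate at the right, 150 mm (its x, front to back) x 170 mm (y), 6 mm thick, with a 42 mm high, 5 mm thick upstand along its back (+x) edge only. Origin: centre of its underside, z up. Four places with thin dark ring marks: front row x = -38, back row x = +27, at y = -47 and +47 mm (things up to 3 mm off; which side each is on varies). Close the fingers along its y: free gaps.
- anvil: Fixed white nylon anvil, 67 mm diameter base 31 mm high with a round neck of 43 mm diameter above it, 47 mm tall in all, its flat top has a shallow hole. Stands on the table farther back than the store plate. Origin: centre of its underside, z up; the collar rests at z = 47 mm in this frame.
- cork_pad: Fixed round cork pad, 84 mm diameter, 10 mm thick, on the table farther back than the store plate, near the anvil. Origin: centre of its underside, z up; its top is at z = 10 mm in this frame.
- side_board: Fixed plywood board, 180 mm (its x) by 110 mm (its y), 9 mm thick, lying on the bench at the left of the robot: the place to set the bottle and the holder aside. Origin: centre of its underside, z up; its top is at z = 9 mm in this frame. There is room for both at x = -45 and +45 mm. Between it and the store plate stands a crate 135 mm high.

How it is judged (in metres and radians):
On the way, in this order (a step that is already met when the one before it is completed fails the run):
1. the dropper bottle and the holder both stand released on the plywood board, while the collar and the gauge are still at their places (x of dropper_bottle in the frame of side_board between -0.09 and 0.09 m and y of dropper_bottle in the frame of side_board between -0.055 and 0.055 m and z of dropper_bottle in the frame of side_board between 0.004 and 0.016 m and angle between each of dropper_bottle, plier_holder's own z axis and vertical below 0.12 rad and linear speed of each of dropper_bottle, plier_holder below 0.02 m/s and contact force between the fingers and dropper_bottle below 0.1 N and x of plier_holder in the frame of side_board between -0.09 and 0.09 m and y of plier_holder in the frame of side_board between -0.055 and 0.055 m and z of plier_holder in the frame of side_board between 0.004 and 0.016 m and contact force between the fingers and plier_holder below 0.1 N and distance of each of collar, ring_gauge from where it was at the start of the episode below 0.03 m), for 0.2 s.
2. the collar stands on the anvil and the gauge lies on the cork pad, both released, with the bottle and holder still standing on the board (horizontal distance between collar and anvil below 0.01 m and z of collar in the frame of anvil between 0.042 and 0.052 m and angle between each of collar, ring_gauge, dropper_bottle, plier_holder's own z axis and vertical below 0.12 rad and linear speed of each of collar, ring_gauge, dropper_bottle, plier_holder below 0.02 m/s and contact force between the fingers and collar below 0.1 N and horizontal distance between ring_gauge and cork_pad below 0.012 m and z of ring_gauge in the frame of cork_pad between 0.006 and 0.015 m and contact force between the fingers and ring_gauge below 0.1 N and x of dropper_bottle in the frame of side_board between -0.09 and 0.09 m and y of dropper_bottle in the frame of side_board between -0.055 and 0.055 m and z of dropper_bottle in the frame of side_board between 0.004 and 0.016 m and contact force between the fingers and dropper_bottle below 0.1 N and x of plier_holder in the frame of side_board between -0.09 and 0.09 m and y of plier_holder in the frame of side_board between -0.055 and 0.055 m and z of plier_holder in the frame of side_board between 0.004 and 0.016 m and contact force between the fingers and plier_holder below 0.1 N), for 0.2 s.
At the end, for the whole second after the job is handed in: The collar stands upright on the anvil within 10 mm of its centre; the ring gauge lies flat on the cork pad within 12 mm of its centre; the dropper bottle and the holder each stand upright within 15 mm of where they stood at the start; all released and at rest (horizontal distance between collar and anvil below 0.01 m and z of collar in the frame of anvil between 0.042 and 0.052 m and angle between each of collar, ring_gauge, dropper_bottle, plier_holder's own z axis and vertical below 0.12 rad and linear speed of each of collar, ring_gauge, dropper_bottle, plier_holder below 0.02 m/s and contact force between the fingers and collar below 0.1 N and horizontal distance between ring_gauge and cork_pad below 0.012 m and z of ring_gauge in the frame of cork_pad between 0.006 and 0.015 m and contact force between the fingers and ring_gauge below 0.1 N and distance of each of dropper_bottle, plier_holder from where it was at the start of the episode below 0.015 m and contact force between the fingers and dropper_bottle below 0.1 N and contact force between the fingers and plier_holder below 0.1 N); the robot touches nothing.
It fails at once if the dropper bottle is tipped by more than 40 degrees (angle between dropper_bottle's own z axis and vertical above 0.7 rad).
It fails at once if the holder is tipped by more than 40 degrees (angle between plier_holder's own z axis and vertical above 0.7 rad).
It also fails if it takes over 136 s, if anything falls off the work surface, if the arm or the gripper's body presses on something with over 40 N, if the wrist force passes 120 N, or if a joint passes its speed limit or range.

## Working session

There is one attempt and no reset: what is moved stays moved. The work goes in short steps, Python scripts to look and compute and a tool call to move; the robot and the scene stay as the last step left them, time stands still between calls to the robot, and variables do not carry over. Pictures are saved under pics/ and viewed, at most 14 in all, crops included, and the job is handed in when it is done.

Besides the shell and the picture viewer there is one more tool, called after "Emit:" in YAML: its name, and indented under it one key for each argument. move_arm: Moves the arm, as the interface text tells. Its arguments: {"type":"object","properties":{"motion":{"type":"array"},"claw":{"type":"number"},"squeeze":{"type":"number"}},"required":["motion"]}

```bash
ls; mkdir -p pics; python3 - <<'E'
from rig import sensors,capture,camera_params
import cv2,numpy as np
o=sensors.get_obs();print({k:np.round(v,3).tolist() for k,v in o.items()})
for n in("scene","top"):
    cv2.imwrite(f"pics/{n}0.png",capture(n));p=camera_params(n);print(n,{k:np.round(v,3).tolist() for k,v in p.items()})
print(camera_params("wrist"))
E
```

```text
pics
{'clock': 0.0, 'qpos': [1.241, 0.6, -0.003, 1.6, 0.002, 0.943, -0.08], 'dq': [0.0, 0.001, -0.002, 0.001, -0.0, -0.001, 0.002], 'tau': [0.001, -77.644, 1.565, -25.801, 0.012, 0.009, -0.0], 'eef_pos': [181.176, -701.478, 207.021], 'tool_rot': [-3.115, -0.396, 0.001], 'force': [-0.038, 0.571, -0.159], 'torque': [0.024, 0.063, 0.017], 'grasp_force': 0.0, 'gripper_width': 85.52}
scene {'fx': 442.985, 'fy': 442.985, 'cx': 281.319, 'cy': 213.675, 'R': [[-0.65, -0.76, -0.008], [-0.514, 0.447, -0.732], [0.56, -0.471, -0.681]], 't': [308.554, 287.915, 994.292]}
top {'fx': 410.945, 'fy': 410.945, 'cx': 280.058, 'cy': 209.812, 'R': [[-0.01, -1.0, 0.013], [-0.981, 0.008, -0.192], [0.192, -0.014, -0.981]], 't': [1.231, 486.721, 960.59]}
{'fx': 305.7051971090129, 'fy': 305.7051971090129, 'cx': 275.97904247471604, 'cy': 210.09201208141855, 'T_tool_cam': array([[ 1.62756917e-04, -9.54483586e-01, -2.98263404e-01,
         7.69459351e+01],
       [ 9.99999785e-01, -3.42361440e-05,  6.55242035e-04,
         4.67984638e-01],
       [-6.35629156e-04, -2.98263446e-01,  9.54483375e-01,
        -1.65380118e+02],
       [ 0.00000000e+00,  0.00000000e+00,  0.00000000e+00,
         1.00000000e+00]])}
```

View pics/scene0.png

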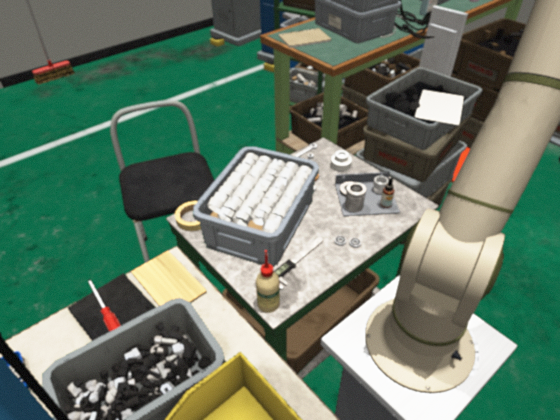

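View pics/top0.png

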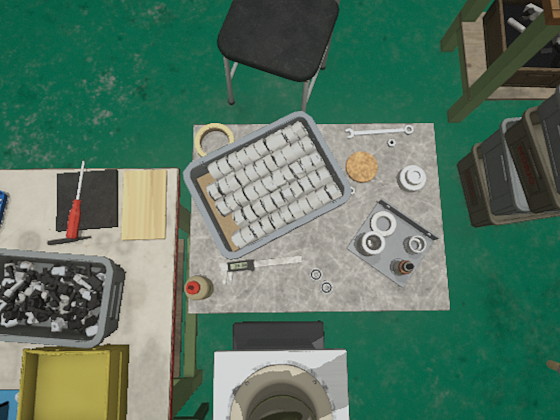

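```bash
cat >h.py <<'E'
from rig import sensors,capture,camera_params
import cv2,numpy as np
from scipy.spatial.transform import Rotation as Ro
def cam(n,o=None):
    p=camera_params(n);K=np.array([[p["fx"],0,p["cx"]],[0,p["fy"],p["cy"]],[0,0,1.]])
    if n=="wrist":
        o=o or sensors.get_obs();T=np.eye(4);T[:3,:3]=Ro.from_rotvec(o["tool_rot"]).as_matrix();T[:3,3]=o["eef_pos"]
        W=np.linalg.inv(T@p["T_tool_cam"]);return K,W[:3,:3],W[:3,3]
    return K,np.array(p["R"]),np.array(p["t"])
def ray(c,u,v):
    K,R,t=c;return -R.T@t,R.T@np.linalg.solve(K,[u,v,1.])
def plane(c,u,v,z):
    C,d=ray(c,u,v);return (C+d*(z-C[2])/d[2]).round(1)
def proj(c,X):
    K,R,t=c;q=K@(R@np.array(X,float)+t);return (q[:2]/q[2]).round(1)
def tri(cs,uvs):
    A=np.zeros((3,3));b=np.zeros(3)
    for c,(u,v) in zip(cs,uvs):
        C,d=ray(c,u,v);d/=np.linalg.norm(d);P=np.eye(3)-np.outer(d,d);A+=P;b+=P@C
    return np.linalg.solve(A,b).round(1)
E
python3 - <<'E'
from h import *
t,s=cam("top"),cam("scene")
for n,a,b in[("board back-right/..",(122,170),None)]:pass
# board corners top: (122,169),(166,169),(164,239),(121,239)
for z in(0,9,-200,-100):print(z,[plane(t,*p,z).tolist() for p in((124,169),(166,169),(165,239),(121,239))])
for z in(9,):
  for p in((124,169),(166,169),(165,239),(121,239)):print(proj(s,plane(t,*p,z)))
for n,p,z in(("anvil",(412,178),47),("cork",(361,167),10),("holder",(372,242),76),("gauge",(384,223),20),("bottle",(404,266),76),("collar",(415,243),47)):print(n,plane(t,*p,z))
print("plate",[plane(t,*p,6).tolist() for p in((378,206),(436,241),(405,286),(347,250))])
print("crate",[plane(t,*p,135).tolist() for p in((185,182),(303,115),(348,193),(233,258))])
i=cv2.imread("pics/top0.png");cv2.imwrite("pics/topc.png",cv2.resize(i[130:300,330:450],None,fx=3.5,fy=3.5,interpolation=cv2.INTER_CUBIC))
E
```

```text
0 [[607.6, 402.0, 0.0], [606.9, 292.8, 0.0], [423.1, 287.5, 0.0], [424.1, 398.1, 0.0]]
9 [[604.9, 398.6, 9.0], [604.2, 290.4, 9.0], [422.0, 285.1, 9.0], [423.0, 394.7, 9.0]]
-200 [[668.3, 477.4, -200.0], [667.5, 347.2, -200.0], [448.2, 340.8, -200.0], [449.4, 472.7, -200.0]]
-100 [[637.9, 439.7, -100.0], [637.2, 320.0, -100.0], [435.7, 314.1, -100.0], [436.7, 435.4, -100.0]]
[130.6 271.5]
[167.9 251.2]
[207.2 291.7]
[167.8 316.2]
anvil [ 565.3 -334.1   47. ]
cork [ 606.  -215.7   10. ]
holder [ 402.3 -218.2   76. ]
gauge [ 456.2 -264.4   20. ]
bottle [ 345.6 -289.9   76. ]
collar [ 402.2 -329.6   47. ]
plate [[502.8, -255.3, 6.0], [411.3, -397.4, 6.0], [300.3, -311.0, 6.0], [390.6, -170.9, 6.0]]
crate [[535.2, 212.1, 135.0], [695.4, -58.0, 135.0], [507.0, -155.7, 135.0], [363.2, 101.9, 135.0]]
```

View pics/topc.png

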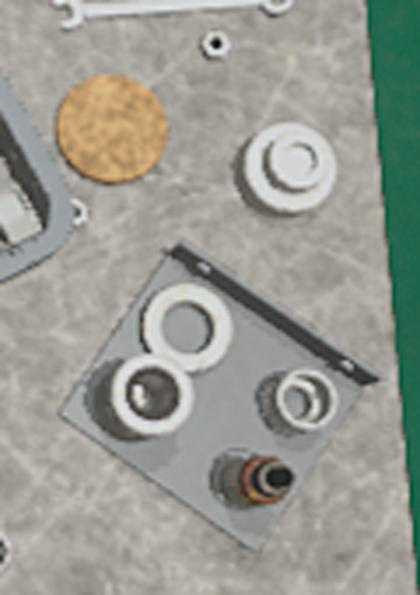

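The scene view shows the arm at the right, the crate in the middle and the plywood board at about (165,275). In the top view the anvil is at (412,178), the cork pad at (361,167), the holder at (372,242), the gauge at (384,223), the bottle at (404,266), the collar at (415,243) and the board at (144,205). The plate's yaw is about -33°. Next I move over the plate with the wrist camera.

Emit:
move_arm:
  motion:
    - {"xyz": [0, 0, -9], "turn": [0, 0, 9.5]}
    - {"xyz": [0, 0, -9], "turn": [0, 0, 9.5]}
    - {"xyz": [0, 0, -9], "turn": [0, 0, 9.5]}
    - {"xyz": [0, 0, -9], "turn": [0, 0, 9.5]}
    - {"xyz": [0, 0, -9], "turn": [0, 0, 9.3]}
    - {"xyz": [0, -47, 0], "turn": [0, 0, 0]}
    - {"xyz": [0, -47, 0], "turn": [0, 0, 0]}
    - {"xyz": [0, -47, 0], "turn": [0, 0, 0]}
    - {"xyz": [0, -47, 0], "turn": [0, 0, 0]}
    - {"xyz": [0, -47, 0], "turn": [0, 0, 0]}
    - {"xyz": [0, -47, 0], "turn": [0, 0, 0]}
    - {"xyz": [0, -47, 0], "turn": [0, 0, 0]}
    - {"xyz": [0, -47, 0], "turn": [0, 0, 0]}
    - {"xyz": [0, -47, 0], "turn": [0, 0, 0]}
    - {"xyz": [0, -47, 0], "turn": [0, 0, 0]}
    - {"xyz": [0, 0, 0], "turn": [0, 0, 0]}
    - {"xyz": [0, 0, 0], "turn": [0, 0, 0]}
    - {"xyz": [0, 0, 0], "turn": [0, 0, 0]}
  claw: 1

```text
clock: 2.35
eef_pos: [435.2, -308.1, 252.8]
tool_rot: [3.012, -0.89, -0.0]
force: [-0.1, -0.1, 0.2]
gripper_width: 84.9
grasp_force: 0.0
```

```bash
cat >>h.py <<'E'
def delta(xyz,yawdeg):
    "shift/turn in tool axes from the measured pose; turn first, then shift in the turned frame"
    o=sensors.get_obs();y=np.radians(yawdeg);X=np.array([np.cos(y),np.sin(y),0]);Y=np.array([np.sin(y),-np.cos(y),0])
    Rt=np.c_[X,Y,[0,0,-1]];R0=Ro.from_rotvec(o["tool_rot"]).as_matrix()
    print("turn",np.degrees(Ro.from_matrix(R0.T@Rt).as_rotvec()).round(1),"shift",(Rt.T@(np.array(xyz)-o["eef_pos"])).round(1),"yaw now",np.degrees(np.arctan2(R0[1,0],R0[0,0])).round(1))
def snap(name):
    o=sensors.get_obs();c=cam("wrist",o);i=capture("wrist");cv2.imwrite(f"pics/{name}.png",i)
    np.save(f"pics/{name}.npy",np.c_[c[0],c[1],c[2]]);return i,c
def load(name):
    M=np.load(f"pics/{name}.npy");return cv2.imread(f"pics/{name}.png"),(M[:,:3],M[:,3:6],M[:,6])
E
python3 - <<'E'
from h import *
i,c=snap("w1");o=sensors.get_obs();print(o["eef_pos"],o["tool_rot"],o["qpos"],o["clock"])
E
```

```text
[ 435.23986509 -308.03451856  252.82245183] [ 3.01242977e+00 -8.90386506e-01 -3.74726736e-04] [ 0.37187194  0.31792383  0.18081739  1.99454245 -0.07535488  0.83553582
 -1.55115575] 2.4
```

View pics/w1.png

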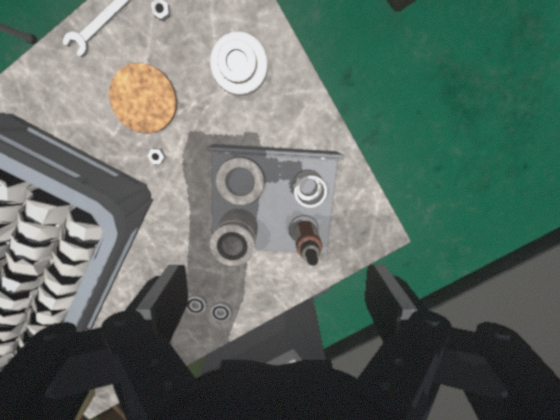

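The wrist view shows the whole store: gauge (240,182), collar (309,188), holder top (232,243), bottle (308,242), cork (142,97) and anvil (238,63). I enlarge it and fit circles.

```bash
python3 - <<'E'
from h import *
i,c=load("w1")
x0,y0,f=190,130,5
z=cv2.resize(i[y0:y0+110+35,x0:x0+160],None,fx=f,fy=f,interpolation=cv2.INTER_CUBIC)[:600]
for X in range(0,160,10):
    cv2.putText(z,str(x0+X),(X*f,8),0,.28,(0,0,255));cv2.line(z,(X*f,0),(X*f,4),(0,0,255))
for Y in range(0,145,10):cv2.putText(z,str(y0+Y),(0,Y*f+3),0,.28,(0,0,255))
cv2.imwrite("pics/w1z.png",z)
h=cv2.cvtColor(i,cv2.COLOR_BGR2HSV)
def ell(m,name,zz):
    cs,_=cv2.findContours(m,cv2.RETR_EXTERNAL,cv2.CHAIN_APPROX_NONE);k=max(cs,key=cv2.contourArea)
    e=cv2.fitEllipse(cv2.convexHull(k));print(name,np.round(e[0],1),np.round(e[1],1),plane(c,*e[0],zz))
def roi(m,a,b,cx,d):
    q=np.zeros_like(m);q[b:d,a:cx]=m[b:d,a:cx];return q
ell(roi(cv2.inRange(h,(5,90,60),(25,255,255)),100,50,190,145),"cork",10)
ell(roi(cv2.inRange(h,(0,0,150),(180,60,255)),195,20,280,105),"anvil-all",31)
ell(roi(cv2.inRange(h,(0,0,225),(180,40,255)),195,20,280,105),"anvil-bright",31)
ell(roi(cv2.inRange(h,(0,0,140),(180,40,255)),284,165,335,213),"collar",47)
E
```

```text
cork [142.3  97.6] [62.8 72.4] [ 608.  -220.6   10. ]Traceback (most recent call last):
  File "<stdin>", line 16, in <module>
  File "<stdin>", line 12, in ell
cv2.error: OpenCV(4.12.0) /io/opencv/modules/imgproc/src/shapedescr.cpp:361: error: (-201:Incorrect size of input array) There should be at least 5 points to fit the ellipse in function 'fitEllipseNoDirect'
```

View pics/w1z.png

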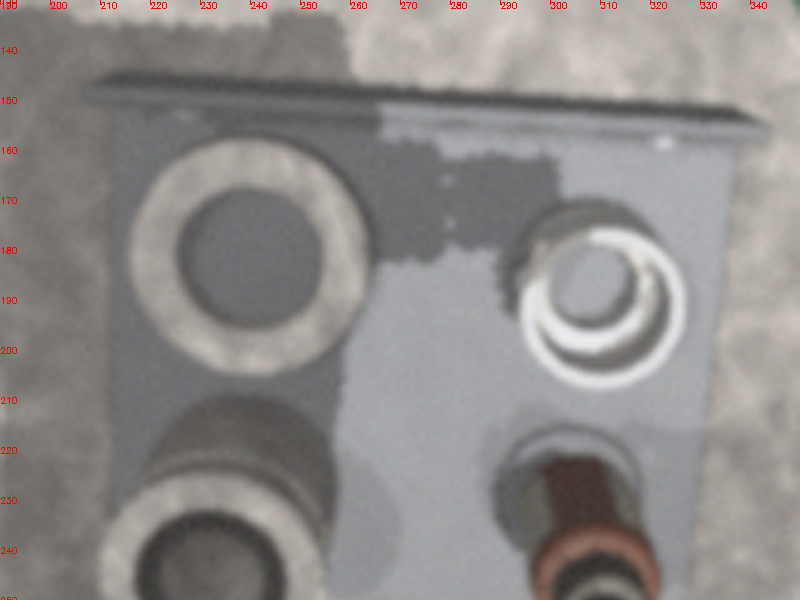

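```bash
python3 - <<'E'
from h import *
i,c=load("w1")
P={}
for n,p,z in(("gauge",(239.8,181),20),("collar",(310.2,191.5),47),("holder",(232.5,247),76),("bottle",(309.2,249),76)):
    P[n]=plane(c,*p,z);print(n,P[n])
print("plate TR,TL up",plane(c,336,159,6),plane(c,211,157,6))
# diameters sanity
print(plane(c,216,181,20)-plane(c,263.5,181,20),plane(c,294,191.5,47)-plane(c,326.5,191.5,47),plane(c,210,247,76)-plane(c,255,247,76),plane(c,296,249,76)-plane(c,322.3,249,76))
d=(P["gauge"]+0-P["collar"])[:2];print(np.hypot(*d),np.degrees(np.arctan2(*d[::-1]))-90)
d=(P["holder"]-P["bottle"])[:2];print(np.hypot(*d),np.degrees(np.arctan2(*d[::-1]))-90)
for n,(u,v) in(("gauge",(27,47)),("collar",(27,-47)),("holder",(-38,47)),("bottle",(-38,-47))):
    for yaw in(-33,):
        r=np.radians(yaw);print(n,"implied plate centre",P[n][:2]-np.array([[np.cos(r),-np.sin(r)],[np.sin(r),np.cos(r)]])@[u,v])
a=cv2.resize(i[20:110,185:295],None,fx=5,fy=5,interpolation=cv2.INTER_CUBIC)
b=cv2.resize(i[20:110,185:295],None,fx=5,fy=5,interpolation=cv2.INTER_CUBIC)
for X in range(0,110,10):cv2.putText(a,str(185+X),(X*5,8),0,.28,(0,0,255))
for Y in range(0,90,10):cv2.putText(a,str(20+Y),(0,Y*5+3),0,.28,(0,0,255))
cv2.imwrite("pics/w1a.png",a)
E
```

```text
gauge [ 455.5 -264.3   20. ]
collar [ 399.8 -336.2   47. ]
holder [ 399.5 -222.    76. ]
bottle [ 346.4 -299.    76. ]
plate TR,TL up [ 408.3 -386.9    6. ] [ 501.7 -247.7    6. ]
[34.2 52.8  0. ] [22.1 34.1  0. ] [29.8 46.   0. ] [17.4 26.9  0. ]
90.95108575492651 -37.7644808382282
93.53400451172826 -34.59054981711555
gauge implied plate centre [ 407.25786002 -289.01226275]
collar implied plate centre [ 402.75392931 -282.07722936]
holder implied plate centre [ 405.77144694 -282.11380002]
bottle implied plate centre [ 403.86751623 -280.27876664]
```

View pics/w1a.png

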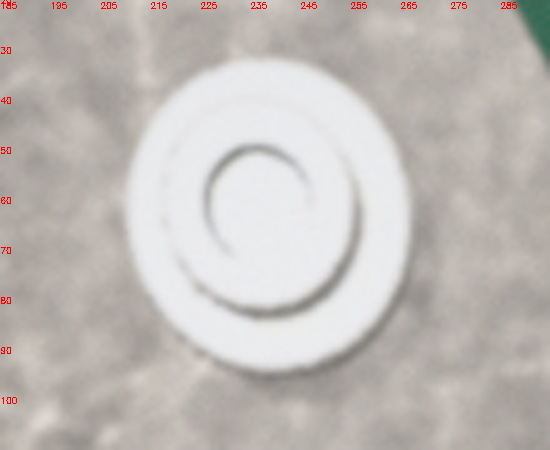

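```bash
python3 - <<'E'
from h import *
i,c=load("w1");t=cam("top")
for n,w,q,z in(("gauge",(239.8,181),(383.4,223.1),20),("collar",(310.2,191.5),(416.9,244.3),47),("holder",(232.5,247),(373.1,242.6),76),("bottle",(309.2,249),(405.7,267.4),76),
  ("anvilbase",(238.2,62.7),(412.9,178),31),("anviltop",(237,61.2),(414.9,175.7),47),("cork",(142.3,97.6),(362,166.6),10)):
    print(n,plane(c,*w,z),plane(t,*q,z),tri([c,t],[w,q]))
delta([399,-222,220],-34)
E
```

```text
gauge [ 455.5 -264.3   20. ] [ 456.  -262.9   20. ] [ 455.8 -263.6   18.2]
collar [ 399.8 -336.2   47. ] [ 399. -334.   47.] [ 399.1 -335.7   43.1]
holder [ 399.5 -222.    76. ] [ 400.8 -220.7   76. ] [ 400.1 -221.3   75.6]
bottle [ 346.4 -299.    76. ] [ 342.3 -293.7   76. ] [ 342.4 -297.2   66.3]
anvilbase [ 571.5 -344.7   31. ] [ 569.6 -341.9   31. ] [ 572.5 -344.7   22.9]
anviltop [ 570.5 -344.6   47. ] [ 571.2 -341.8   47. ] [ 572.5 -344.4   40.1]
cork [ 608.1 -220.6   10. ] [ 607.  -218.4   10. ] [ 608.8 -219.3    5.8]
turn [0.  0.  1.1] shift [-78.2 -51.1  32.8] yaw now -32.9
```

Emit:
move_arm:
  motion:
    - {"xyz": [-26, -17, 0], "turn": [0, 0, 1.1]}
    - {"xyz": [-26, -17, 0], "turn": [0, 0, 0]}
    - {"xyz": [-26, -18, 10], "turn": [0, 0, 0]}
    - {"xyz": [0, 0, 30], "turn": [0, 0, 0]}
    - {"xyz": [0, 0, 30], "turn": [0, 0, 0]}
    - {"xyz": [0, 0, 30], "turn": [0, 0, 0]}
    - {"xyz": [0, 0, 30], "turn": [0, 0, 0]}
    - {"xyz": [0, 0, 25], "turn": [0, 0, 0]}
    - {"xyz": [0, 0, 25], "turn": [0, 0, 0]}
    - {"xyz": [0, 0, 20], "turn": [0, 0, 0]}
    - {"xyz": [0, 0, 13], "turn": [0, 0, 0]}
    - {"xyz": [0, 0, 0], "turn": [0, 0, 0]}
    - {"xyz": [0, 0, 0], "turn": [0, 0, 0]}

```text
clock: 4.03
eef_pos: [399.9, -220.9, 40.3]
tool_rot: [3.005, -0.917, 0.001]
force: [0.9, -0.2, -0.3]
gripper_width: 85.1
grasp_force: 0.0
```

```bash
python3 - <<'E'
from h import *
snap("w2");delta([400.2,-221.5,40],-34)
E
```

```text
turn [-0.  -0.1  0.1] shift [0.5 0.5 0.5] yaw now -33.9
```

View pics/w2.png

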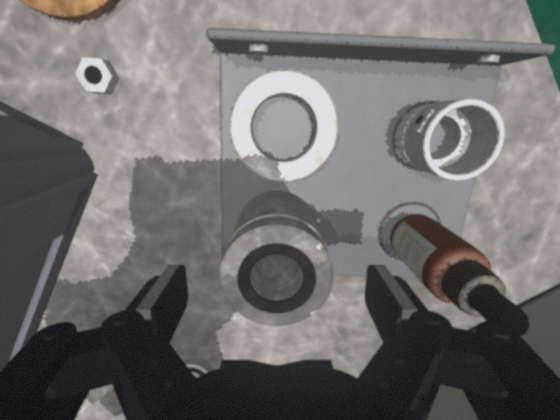

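The holder's top at (277,278) is centred between the fingers at (165,300) and (390,300), so I close.

Emit:
move_arm:
  motion:
    - {"xyz": [0, 0, 0], "turn": [0, 0, 0]}
    - {"xyz": [0, 0, 0], "turn": [0, 0, 0]}
    - {"xyz": [0, 0, 0], "turn": [0, 0, 0]}
    - {"xyz": [0, 0, 0], "turn": [0, 0, 0]}
    - {"xyz": [0, 0, 0], "turn": [0, 0, 0]}
    - {"xyz": [0, 0, 0], "turn": [0, 0, 0]}
    - {"xyz": [0, 0, 0], "turn": [0, 0, 0]}
    - {"xyz": [0, 0, 0], "turn": [0, 0, 0]}
  claw: 0
  squeeze: 60

```text
clock: 5.08
eef_pos: [400.0, -220.8, 40.8]
tool_rot: [3.005, -0.917, 0.002]
force: [-1.8, 0.4, 12.9]
gripper_width: 52.0
grasp_force: 59.9
```

Emit:
move_arm:
  motion:
    - {"xyz": [0, 0, -15], "turn": [0, 0, 0]}
    - {"xyz": [0, 0, -40], "turn": [0, 0, -8.5]}
    - {"xyz": [0, 0, -55], "turn": [0, 0, -8.5]}
    - {"xyz": [0, 0, -55], "turn": [0, 0, -8.5]}
    - {"xyz": [0, 0, -35], "turn": [0, 0, -8.5]}
    - {"xyz": [5, -15, 0], "turn": [0, 0, 0]}
    - {"xyz": [10, -30, 0], "turn": [0, 0, 0]}
    - {"xyz": [12, -45, 0], "turn": [0, 0, 0]}
    - {"xyz": [12, -45, 0], "turn": [0, 0, 0]}
    - {"xyz": [12, -45, 0], "turn": [0, 0, 0]}
    - {"xyz": [12, -45, 0], "turn": [0, 0, 0]}
    - {"xyz": [12, -45, 0], "turn": [0, 0, 0]}
    - {"xyz": [12, -45, 0], "turn": [0, 0, 0]}
    - {"xyz": [12, -45, 0], "turn": [0, 0, 0]}
    - {"xyz": [12, -45, 0], "turn": [0, 0, 0]}
    - {"xyz": [12, -45, 0], "turn": [0, 0, 0]}
    - {"xyz": [12, -45, 0], "turn": [0, 0, 0]}
    - {"xyz": [10, -35, 0], "turn": [0, 0, 0]}
    - {"xyz": [8, -24, 0], "turn": [0, 0, 0]}
    - {"xyz": [5, -10, 0], "turn": [0, 0, 0]}

```text
clock: 7.58
eef_pos: [556.3, 344.9, 239.0]
tool_rot: [3.141, 0.005, -0.002]
force: [-0.5, -0.5, -3.5]
gripper_width: 51.4
grasp_force: 64.7
```

```bash
python3 - <<'E'
from h import *
snap("w3");delta([558,343,60],0)
E
```

```text
turn [-0.   0.   0.2] shift [  1.1   2.4 179.1] yaw now 0.2
```

View pics/w3.png

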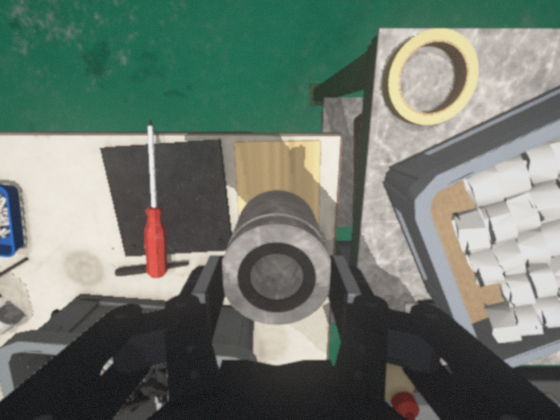

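The held holder is at (277,270). The board's far corners show at (235,141) and (321,141), and the grey bin is at the lower left.

```bash
python3 - <<'E'
from h import *
i,c=load("w3");t=cam("top")
for z in(9,-50):print(z,plane(c,235.5,141,z),plane(c,321,141,z))
print("bin",[plane(t,125,256,z) for z in(0,60,120)], "wrist bin", [plane(c,250,307,z) for z in(0,60,120)])
print("tip of mat", plane(c,225,140,0), plane(t,117,171,0))
E
```

```text
9 [600.9 395.6   9. ] [601.3 287.4   9. ]
-50 [596.1 403.1 -50. ] [596.5 278.8 -50. ]
bin [array([381.2, 385.4,   0. ]), array([376.1, 363.7,  60. ]), array([371., 342., 120.])] wrist bin [array([350.2, 383.5,   0. ]), array([392.2, 377.8,  60. ]), array([434.3, 372.1, 120. ])]
tip of mat [601.4 410.3   0. ] [602.3 419.8   0. ]
```

Emit:
move_arm:
  motion:
    - {"xyz": [0, 1, 20], "turn": [0, 0, 0]}
    - {"xyz": [0, 1, 35], "turn": [0, 0, 0]}
    - {"xyz": [0, 0, 40], "turn": [0, 0, 0]}
    - {"xyz": [0, 0, 35], "turn": [0, 0, 0]}
    - {"xyz": [0, 0, 25], "turn": [0, 0, 0]}
    - {"xyz": [0, 0, 15], "turn": [0, 0, 0]}
    - {"xyz": [0, 0, 10], "turn": [0, 0, 0]}
    - {"xyz": [0, 0, 6], "turn": [0, 0, 0]}
    - {"xyz": [0, 0, 4], "turn": [0, 0, 0]}
    - {"xyz": [0, 0, 2], "turn": [0, 0, 0]}
    - {"xyz": [0, 0, 1], "turn": [0, 0, 0]}
    - {"xyz": [0, 0, 0], "turn": [0, 0, 0]}
    - {"xyz": [0, 0, 0], "turn": [0, 0, 0]}

```text
clock: 9.25
eef_pos: [557.4, 341.8, 49.0]
tool_rot: [-3.141, -0.002, -0.003]
force: [-3.4, -2.9, 12.0]
gripper_width: 51.7
grasp_force: 66.4
```

Emit:
move_arm:
  motion:
    - {"xyz": [0, 0, 0], "turn": [0, 0, 0]}
    - {"xyz": [0, 0, 0], "turn": [0, 0, 0]}
    - {"xyz": [0, 0, 0], "turn": [0, 0, 0]}
    - {"xyz": [0, 0, 0], "turn": [0, 0, 0]}
    - {"xyz": [0, 0, 0], "turn": [0, 0, 0]}
    - {"xyz": [0, 0, -20], "turn": [0, 0, 0]}
    - {"xyz": [0, 0, -30], "turn": [0, 0, 0]}
    - {"xyz": [0, 0, -50], "turn": [0, 0, 0]}
    - {"xyz": [0, 0, -50], "turn": [0, 0, 0]}
    - {"xyz": [0, 0, -30], "turn": [0, 0, 0]}
    - {"xyz": [0, 0, 0], "turn": [0, 0, 0]}
  claw: 1

```text
clock: 10.62
eef_pos: [558.1, 342.6, 231.2]
tool_rot: [-3.138, -0.002, -0.008]
force: [-0.4, 0.3, -0.8]
gripper_width: 85.4
grasp_force: 0.0
```

```bash
python3 - <<'E'
from h import *
i,c=snap("w4");delta([465,-285,225],-34)
print("expected top/base", proj(c,[557.4,342,79]),proj(c,[557.4,342,9]))
E
```

```text
turn [-0.1 -0.1 34.1] shift [274.1 571.4   4.1] yaw now 0.1
expected top/base [276.5 191.6] [276.6 178.8]
```

View pics/w4.png

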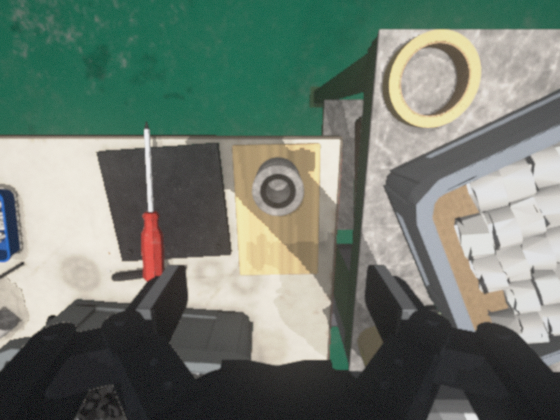

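The holder stands on the board, its top at (277,188). Now the bottle.

Emit:
move_arm:
  motion:
    - {"xyz": [-8, 20, 0], "turn": [0, 0, 0]}
    - {"xyz": [-8, 50, 0], "turn": [0, 0, 0]}
    - {"xyz": [-8, 50, 0], "turn": [0, 0, 0]}
    - {"xyz": [-8, 50, 0], "turn": [0, 0, 0]}
    - {"xyz": [-8, 50, 0], "turn": [0, 0, 0]}
    - {"xyz": [-8, 50, 0], "turn": [0, 0, 0]}
    - {"xyz": [-8, 50, 0], "turn": [0, 0, 0]}
    - {"xyz": [-8, 50, 0], "turn": [0, 0, 0]}
    - {"xyz": [-8, 50, 0], "turn": [0, 0, 0]}
    - {"xyz": [-12, 40, 0], "turn": [0, 0, 0]}
    - {"xyz": [-12, 40, 0], "turn": [0, 0, 0]}
    - {"xyz": [-30, 40, 0], "turn": [0, 0, 0]}
    - {"xyz": [-29, 40, 0], "turn": [0, 0, 0]}
    - {"xyz": [-29, 40, 0], "turn": [0, 0, 0]}
    - {"xyz": [-29, 20, 0], "turn": [0, 0, 0]}
    - {"xyz": [0, 0, 0], "turn": [0, 0, 8.5]}
    - {"xyz": [0, 0, 0], "turn": [0, 0, 8.5]}
    - {"xyz": [0, 0, 0], "turn": [0, 0, 8.5]}
    - {"xyz": [0, 0, 0], "turn": [0, 0, 8.5]}
    - {"xyz": [0, 0, 0], "turn": [0, 0, 0]}

```text
clock: 13.18
eef_pos: [344.4, -298.1, 226.3]
tool_rot: [-3.005, 0.914, 0.002]
force: [-0.7, -0.3, -1.0]
gripper_width: 85.3
grasp_force: 0.0
```

```bash
python3 - <<'E'
from h import *
i,c=snap("w5");delta([345,-297,59],-34);print(sensors.get_obs()["qpos"].round(2))
p=proj(c,[345,-297,76]);q=proj(c,[345,-297,6]);print(p,q)
x0,y0,f=int(p[0])-55,int(p[1])-60,5
z=cv2.resize(i[y0:y0+110,x0:x0+110],None,fx=f,fy=f,interpolation=cv2.INTER_CUBIC)
for k in range(0,110,10):
    cv2.putText(z,str(x0+k),(k*f,8),0,.3,(0,0,255));cv2.putText(z,str(y0+k),(0,k*f+3),0,.3,(0,0,255))
cv2.imwrite("pics/w5z.png",z)
E
```

```text
turn [0.  0.1 0.3] shift [ -0.3  -1.2 167.4] yaw now -33.7
[ 0.55  0.25  0.05  2.17 -0.02  0.72 -1.55]
[274.8 190.7] [274.9 177.7]
```

View pics/w5z.png

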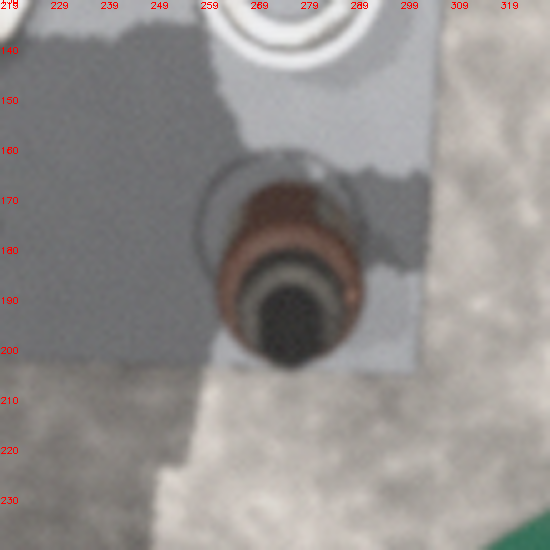

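```bash
python3 - <<'E'
from h import *
i,c=load("w5");b=plane(c,277.1,188.5,76);print(b);delta([b[0],b[1],59],-34)
E
```

```text
[ 345.7 -300.4   76. ]
turn [0.  0.1 0.3] shift [  2.2   1.2 167.4] yaw now -33.7
```

The shoulder ring is centred at (277,188), so the bottle is at about (345.7,-300.4).

Emit:
move_arm:
  motion:
    - {"xyz": [2, 1, 20], "turn": [0, 0, 0]}
    - {"xyz": [0, 0, 35], "turn": [0, 0, 0]}
    - {"xyz": [0, 0, 35], "turn": [0, 0, 0]}
    - {"xyz": [0, 0, 35], "turn": [0, 0, 0]}
    - {"xyz": [0, 0, 25], "turn": [0, 0, 0]}
    - {"xyz": [0, 0, 12], "turn": [0, 0, 0]}
    - {"xyz": [0, 0, 5], "turn": [0, 0, 0]}
    - {"xyz": [0, 0, 0], "turn": [0, 0, 0]}
    - {"xyz": [0, 0, 0], "turn": [0, 0, 0]}

```text
clock: 14.35
eef_pos: [346.3, -300.8, 60.6]
tool_rot: [3.005, -0.916, 0.002]
force: [0.0, -0.6, 0.6]
gripper_width: 85.4
grasp_force: 0.0
```

Emit:
move_arm:
  motion:
    - {"xyz": [0, 0, 0], "turn": [0, 0, 0]}
    - {"xyz": [0, 0, 0], "turn": [0, 0, 0]}
    - {"xyz": [0, 0, 0], "turn": [0, 0, 0]}
    - {"xyz": [0, 0, 0], "turn": [0, 0, 0]}
    - {"xyz": [0, 0, 0], "turn": [0, 0, 0]}
    - {"xyz": [0, 0, 0], "turn": [0, 0, 0]}
    - {"xyz": [0, 0, 0], "turn": [0, 0, 0]}
    - {"xyz": [0, 0, 0], "turn": [0, 0, 0]}
  claw: 0
  squeeze: 30

```text
clock: 15.35
eef_pos: [346.2, -300.5, 60.1]
tool_rot: [3.005, -0.916, 0.001]
force: [0.2, 1.6, 5.8]
gripper_width: 11.3
grasp_force: 30.1
```

```bash
python3 - <<'E'
from h import *
i,c=snap("w6")
E
```

```text
(no output)
```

View pics/w6.png

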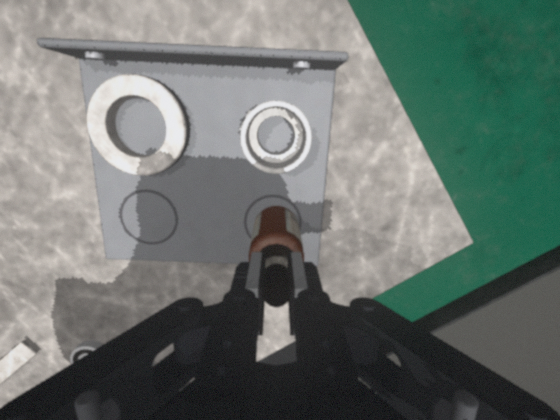

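```bash
python3 - <<'E'
from h import *
i,c=load("w6")
for z in(6,76,90,108):print(z,proj(c,[345.7,-300.4,z]))
print("ring mark",plane(c,272.5,218,6),plane(c,148,217,6),"collar",plane(c,276,137,47),"gauge",plane(c,137,124,20))
o=sensors.get_obs();R=Ro.from_rotvec(o["tool_rot"]).as_matrix()
for d in((0,5.6,14),(0,-5.6,14),(0,5.6,-5)):print(proj(c,o["eef_pos"]+R@np.array(d)))
z=cv2.resize(i[170:320,200:350],None,fx=4,fy=4,interpolation=cv2.INTER_CUBIC);cv2.imwrite("pics/w6z.png",z)
E
```

```text
6 [276.4 221.5]
76 [276.7 264.4]
90 [276.8 277.5]
108 [277.  298.2]
ring mark [ 349.7 -299.5    6. ] [ 402.9 -221.7    6. ] collar [ 400.2 -336.6   47. ] gauge [ 455.6 -265.5   20. ]
[285.1 241.7]
[267.5 241.7]
[286.1 254.8]
```

View pics/w6z.png

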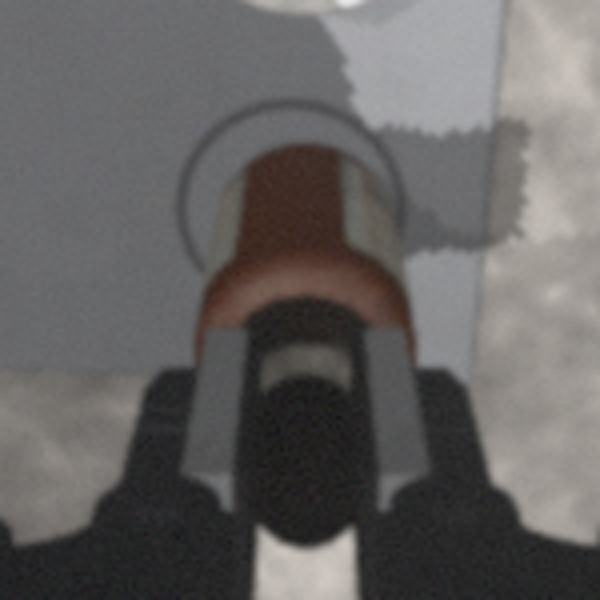

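The bottle stands upright inside its ring mark. The pads grip its cap (inner pad edges at (262,251) and (292,251)), so the fingertips sit higher than I expected. The grip is firm enough, so I lift gently.

Emit:
move_arm:
  motion:
    - {"xyz": [0, 0, -10], "turn": [0, 0, 0]}
    - {"xyz": [0, 0, -20], "turn": [0, 0, 0]}
    - {"xyz": [0, 0, -25], "turn": [0, 0, 0]}
    - {"xyz": [0, 0, -35], "turn": [0, 0, -8.5]}
    - {"xyz": [0, 0, -35], "turn": [0, 0, -8.5]}
    - {"xyz": [0, 0, -35], "turn": [0, 0, -8.5]}
    - {"xyz": [0, 0, -25], "turn": [0, 0, -8.5]}
    - {"xyz": [0, 0, 0], "turn": [0, 0, 0]}
    - {"xyz": [0, 0, 0], "turn": [0, 0, 0]}

```text
clock: 16.52
eef_pos: [345.3, -300.4, 244.5]
tool_rot: [-3.141, 0.002, 0.001]
force: [-0.0, 0.6, -0.7]
gripper_width: 11.5
grasp_force: 29.7
```

```bash
python3 - <<'E'
from h import *
i,c=snap("w7");delta([470,342,245],0)
j=capture("top");t=cam("top");print(proj(t,[346,-300,190]),proj(t,[346,-300,290]))
k=np.hstack([cv2.resize(i[100:400,130:430],(400,400)),cv2.resize(j[180:380,330:530],(400,400),interpolation=cv2.INTER_CUBIC)]);cv2.imwrite("pics/w7z.png",k)
E
```

```text
turn [-0.   0.1 -0. ] shift [ 124.7 -642.2   -0.9] yaw now -0.0
[426.  262.5] [445.8 258.9]
```

View pics/w7z.png

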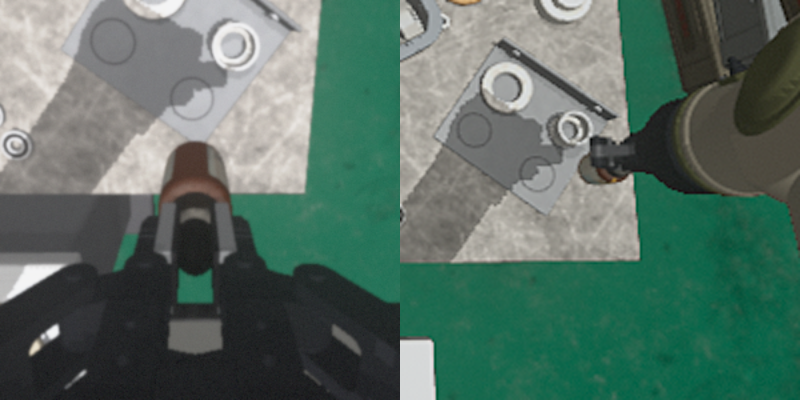

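The bottle hangs upright, held by the cap, and both ring marks are free. Over to the board.

Emit:
move_arm:
  motion:
    - {"xyz": [25, -15, 0], "turn": [0, 0, 0]}
    - {"xyz": [30, -30, 0], "turn": [0, 0, 0]}
    - {"xyz": [30, -40, 0], "turn": [0, 0, 0]}
    - {"xyz": [3, -45, 0], "turn": [0, 0, 0]}
    - {"xyz": [3, -45, 0], "turn": [0, 0, 0]}
    - {"xyz": [3, -45, 0], "turn": [0, 0, 0]}
    - {"xyz": [3, -45, 0], "turn": [0, 0, 0]}
    - {"xyz": [3, -45, 0], "turn": [0, 0, 0]}
    - {"xyz": [3, -45, 0], "turn": [0, 0, 0]}
    - {"xyz": [3, -45, 0], "turn": [0, 0, 0]}
    - {"xyz": [3, -45, 0], "turn": [0, 0, 0]}
    - {"xyz": [3, -45, 0], "turn": [0, 0, 0]}
    - {"xyz": [3, -45, 0], "turn": [0, 0, 0]}
    - {"xyz": [3, -45, 0], "turn": [0, 0, 0]}
    - {"xyz": [3, -30, 0], "turn": [0, 0, 0]}
    - {"xyz": [3, -20, 0], "turn": [0, 0, 0]}
    - {"xyz": [1, -10, 0], "turn": [0, 0, 0]}
    - {"xyz": [0, 0, 0], "turn": [0, 0, 0]}
    - {"xyz": [0, 0, 0], "turn": [0, 0, 0]}

```text
clock: 19.0
eef_pos: [470.2, 338.3, 244.8]
tool_rot: [3.141, 0.0, -0.0]
force: [-0.2, -0.1, -0.2]
gripper_width: 11.3
grasp_force: 30.0
```

Emit:
move_arm:
  motion:
    - {"xyz": [0, -2, 20], "turn": [0, 0, 0]}
    - {"xyz": [0, -1, 35], "turn": [0, 0, 0]}
    - {"xyz": [0, 0, 40], "turn": [0, 0, 0]}
    - {"xyz": [0, 0, 35], "turn": [0, 0, 0]}
    - {"xyz": [0, 0, 25], "turn": [0, 0, 0]}
    - {"xyz": [0, 0, 12], "turn": [0, 0, 0]}
    - {"xyz": [0, 0, 6], "turn": [0, 0, 0]}
    - {"xyz": [0, 0, 4], "turn": [0, 0, 0]}
    - {"xyz": [0, 0, 2], "turn": [0, 0, 0]}
    - {"xyz": [0, 0, 1], "turn": [0, 0, 0]}
    - {"xyz": [0, 0, 1], "turn": [0, 0, 0]}
    - {"xyz": [0, 0, 0], "turn": [0, 0, 0]}
    - {"xyz": [0, 0, 0], "turn": [0, 0, 0]}

```text
clock: 20.62
eef_pos: [471.6, 343.6, 68.0]
tool_rot: [-3.139, -0.002, -0.007]
force: [-5.0, -4.8, 35.2]
gripper_width: 11.2
grasp_force: 39.8
```

Emit:
move_arm:
  motion:
    - {"xyz": [0, 0, -3], "turn": [0, 0, 0]}
    - {"xyz": [0, 0, 0], "turn": [0, 0, 0]}
    - {"xyz": [0, 0, 0], "turn": [0, 0, 0]}

```text
clock: 21.0
eef_pos: [470.7, 343.3, 68.1]
tool_rot: [-3.14, -0.002, -0.003]
force: [-1.2, -0.5, 13.1]
gripper_width: 11.7
grasp_force: 34.3
```

Emit:
move_arm:
  motion:
    - {"xyz": [0, 0, -2], "turn": [0, 0, 0]}
    - {"xyz": [0, 0, 0], "turn": [0, 0, 0]}
    - {"xyz": [0, 0, 0], "turn": [0, 0, 0]}
    - {"xyz": [0, 0, 0], "turn": [0, 0, 0]}
    - {"xyz": [0, 0, 0], "turn": [0, 0, 0]}
    - {"xyz": [0, 0, 0], "turn": [0, 0, 0]}
    - {"xyz": [0, 0, -20], "turn": [0, 0, 0]}
    - {"xyz": [0, 0, -40], "turn": [0, 0, 0]}
    - {"xyz": [0, 0, -50], "turn": [0, 0, 0]}
    - {"xyz": [0, 0, -50], "turn": [0, 0, 0]}
    - {"xyz": [0, 0, 0], "turn": [0, 0, 0]}
    - {"xyz": [0, 0, 0], "turn": [0, 0, 0]}
  claw: 1

```text
clock: 22.5
eef_pos: [469.8, 342.2, 228.5]
tool_rot: [3.141, 0.002, -0.0]
force: [0.1, -0.3, -0.5]
gripper_width: 85.2
grasp_force: 0.0
```

```bash
python3 - <<'E'
from h import *
i,c=snap("w8");print(sensors.get_obs()["eef_pos"])
h=cv2.cvtColor(i,cv2.COLOR_BGR2HSV)
for z in(14,84):print(z,proj(c,[470.7,343,z]))
# brown shoulder blob
m=cv2.inRange(h,(0,60,30),(14,200,170));n,l,s,ce=cv2.connectedComponentsWithStats(m)
for k in range(1,n):
    if s[k][4]>60:print(s[k],ce[k].round(1))
E
```

```text
[469.56397505 342.06017893 227.89708177]
14 [274.9 177.9]
84 [274.7 191.2]
[128 138  29  80 461] [144.7 173. ]
[261 169  29  32 397] [274.8 182.1]
[438 387  15  24 146] [444.4 400. ]
```

Emit:
move_arm:
  motion:
    - {"xyz": [0, 20, 0], "turn": [0, 0, 0]}
    - {"xyz": [0, 45, 0], "turn": [0, 0, 0]}
    - {"xyz": [0, 45, 0], "turn": [0, 0, 0]}
    - {"xyz": [0, 45, 0], "turn": [0, 0, 0]}
    - {"xyz": [0, 45, 0], "turn": [0, 0, 0]}
    - {"xyz": [0, 45, 0], "turn": [0, 0, 0]}
    - {"xyz": [0, 45, 0], "turn": [0, 0, 0]}
    - {"xyz": [0, 45, 0], "turn": [0, 0, 0]}
    - {"xyz": [0, 45, 0], "turn": [0, 0, 0]}
    - {"xyz": [-10, 45, 0], "turn": [0, 0, 0]}
    - {"xyz": [-10, 45, 0], "turn": [0, 0, 0]}
    - {"xyz": [-10, 45, 0], "turn": [0, 0, 0]}
    - {"xyz": [-10, 45, 0], "turn": [0, 0, 0]}
    - {"xyz": [-10, 45, 0], "turn": [0, 0, 0]}
    - {"xyz": [-10, 43, 0], "turn": [0, 0, 0]}
    - {"xyz": [-10, 30, 0], "turn": [0, 0, 8.5]}
    - {"xyz": [0, 0, 0], "turn": [0, 0, 8.5]}
    - {"xyz": [0, 0, 0], "turn": [0, 0, 8.5]}
    - {"xyz": [0, 0, 0], "turn": [0, 0, 8.5]}
    - {"xyz": [0, 0, 0], "turn": [0, 0, 0]}

```text
clock: 25.05
eef_pos: [399.5, -335.5, 228.0]
tool_rot: [-3.005, 0.916, 0.003]
force: [0.0, 0.6, 0.7]
gripper_width: 85.0
grasp_force: 0.0
```

```bash
python3 - <<'E'
from h import *
i,c=snap("w9");delta([399.5,-335.5,25],-34)
g=cv2.GaussianBlur(cv2.cvtColor(i,cv2.COLOR_BGR2GRAY),(3,3),0)
p=proj(c,[399.5,-335.5,47]);q=proj(c,[455.7,-264,20]);print(p,q)
for name,p,z,D in(("collar",p,47,41),("gauge",q,20,65)):
    C=c[1]@np.array([399.5,-335.5,z])+c[2];r=D/2*305.7/C[2]
    x0,y0=int(p[0]-r-14),int(p[1]-r-14);w=int(2*r+28)
    s=cv2.resize(g[y0:y0+w,x0:x0+w],None,fx=4,fy=4,interpolation=cv2.INTER_CUBIC)
    k=cv2.HoughCircles(s,cv2.HOUGH_GRADIENT,1,6,param1=100,param2=12,minRadius=int(4*r*.92),maxRadius=int(4*r*1.08))
    print(name,r)
    for a in k[0][:4]:
        u,v=x0+(a[0]-1.5)/4,y0+(a[1]-1.5)/4;print(round(u,1),round(v,1),a[2]/4,plane(c,u,v,z))
E
```

```text
turn [0.  0.1 0.2] shift [-3.000e-01  2.000e-01  2.032e+02] yaw now -33.8
[275.9 184.3] [202.4 174.1]
collar 17.727424232454585
276.2 179.2 17.95 [ 404.2 -339.1   47. ]
274.5 179.5 17.725 [ 405.  -337.3   47. ]
gauge 26.195552152604158Traceback (most recent call last):
  File "<stdin>", line 11, in <module>
TypeError: 'NoneType' object is not subscriptable
```

```bash
python3 - <<'E'
from h import *
i,c=load("w9");g=cv2.cvtColor(i,cv2.COLOR_BGR2GRAY)
print("col276 rows150-210",g[150:210,275:278].mean(1).round().astype(int).tolist())
for r in(175,180,184):print("row",r,"cols 250-302",g[r-1:r+2,250:302].mean(0).round().astype(int).tolist())
for z in(6,47):print(z,proj(c,[399.5,-335.5,z]))
E
```

```text
col276 rows150-210 [173, 177, 178, 177, 178, 178, 177, 178, 176, 170, 147, 110, 107, 116, 112, 118, 151, 177, 171, 142, 113, 103, 101, 105, 110, 111, 112, 112, 112, 113, 112, 113, 113, 111, 111, 111, 109, 109, 120, 163, 214, 230, 228, 197, 136, 114, 115, 138, 191, 224, 221, 192, 175, 170, 170, 169, 170, 169, 165, 151]
row 175 cols 250-302 [110, 110, 111, 111, 110, 109, 110, 108, 110, 116, 135, 154, 163, 162, 152, 144, 137, 123, 105, 99, 97, 96, 99, 99, 102, 109, 112, 112, 112, 111, 114, 113, 116, 115, 121, 135, 150, 159, 162, 165, 164, 149, 119, 95, 93, 98, 98, 100, 105, 111, 113, 112]
row 180 cols 250-302 [109, 108, 110, 110, 111, 109, 111, 111, 124, 146, 161, 154, 138, 134, 137, 137, 124, 107, 98, 96, 98, 103, 107, 111, 112, 114, 112, 112, 112, 112, 114, 115, 116, 114, 112, 117, 140, 163, 173, 169, 156, 153, 157, 142, 119, 102, 97, 97, 99, 100, 106, 112]
row 184 cols 250-302 [111, 110, 109, 110, 109, 109, 110, 111, 121, 146, 158, 144, 118, 119, 136, 141, 138, 129, 116, 107, 102, 105, 107, 110, 112, 112, 110, 111, 112, 111, 112, 112, 112, 114, 128, 158, 176, 179, 175, 158, 138, 142, 158, 159, 153, 150, 143, 141, 131, 129, 139, 144]
6 [275.9 177.3]
47 [275.9 184.3]
```

Emit:
move_arm:
  motion:
    - {"xyz": [1, 0, 20], "turn": [0, 0, 0]}
    - {"xyz": [0, 0, 40], "turn": [0, 0, 0]}
    - {"xyz": [0, 0, 45], "turn": [0, 0, 0]}
    - {"xyz": [0, 0, 40], "turn": [0, 0, 0]}
    - {"xyz": [0, 0, 30], "turn": [0, 0, 0]}
    - {"xyz": [0, 0, 15], "turn": [0, 0, 0]}
    - {"xyz": [0, 0, 8], "turn": [0, 0, 0]}
    - {"xyz": [0, 0, 5], "turn": [0, 0, 0]}
    - {"xyz": [0, 0, 0], "turn": [0, 0, 0]}
    - {"xyz": [0, 0, 0], "turn": [0, 0, 0]}
  claw: 0.75

```text
clock: 26.35
eef_pos: [402.2, -336.3, 26.5]
tool_rot: [3.005, -0.916, 0.002]
force: [0.2, -0.1, 0.2]
gripper_width: 64.0
grasp_force: 0.0
```

Emit:
move_arm:
  motion:
    - {"xyz": [0, 0, 0], "turn": [0, 0, 0]}
    - {"xyz": [0, 0, 0], "turn": [0, 0, 0]}
    - {"xyz": [0, 0, 0], "turn": [0, 0, 0]}
    - {"xyz": [0, 0, 0], "turn": [0, 0, 0]}
    - {"xyz": [0, 0, 0], "turn": [0, 0, 0]}
    - {"xyz": [0, 0, 0], "turn": [0, 0, 0]}
  claw: 0
  squeeze: 30

```text
clock: 27.1
eef_pos: [401.8, -336.0, 25.8]
tool_rot: [-3.005, 0.916, 0.0]
force: [0.0, 0.5, 0.2]
gripper_width: 0.1
grasp_force: 0.0
```

The fingers shut on nothing, so the real tips are over 20 mm behind the stated TCP, as the bottle picture suggested. I open, go 31 mm lower and close again.

Emit:
move_arm:
  motion:
    - {"xyz": [0, 0, -5], "turn": [0, 0, 0]}
    - {"xyz": [0, 0, 0], "turn": [0, 0, 0]}
    - {"xyz": [0, 0, 0], "turn": [0, 0, 0]}
    - {"xyz": [0, 0, 0], "turn": [0, 0, 0]}
    - {"xyz": [0, 0, 0], "turn": [0, 0, 0]}
    - {"xyz": [0, 0, 0], "turn": [0, 0, 0]}
    - {"xyz": [0, 0, 15], "turn": [0, 0, 0]}
    - {"xyz": [0, 0, 12], "turn": [0, 0, 0]}
    - {"xyz": [0, 0, 7], "turn": [0, 0, 0]}
    - {"xyz": [0, 0, 2], "turn": [0, 0, 0]}
    - {"xyz": [0, 0, 0], "turn": [0, 0, 0]}
  claw: 0.75

```text
clock: 28.48
eef_pos: [401.8, -336.0, -5.3]
tool_rot: [-3.005, 0.916, 0.001]
force: [-0.5, 0.6, -0.3]
gripper_width: 64.2
grasp_force: 0.0
```

Emit:
move_arm:
  motion:
    - {"xyz": [0, 0, 0], "turn": [0, 0, 0]}
    - {"xyz": [0, 0, 0], "turn": [0, 0, 0]}
    - {"xyz": [0, 0, 0], "turn": [0, 0, 0]}
    - {"xyz": [0, 0, 0], "turn": [0, 0, 0]}
    - {"xyz": [0, 0, 0], "turn": [0, 0, 0]}
    - {"xyz": [0, 0, 0], "turn": [0, 0, 0]}
  claw: 0
  squeeze: 30

```text
clock: 29.22
eef_pos: [402.0, -336.2, -4.7]
tool_rot: [3.005, -0.916, 0.001]
force: [-1.0, 0.2, 6.5]
gripper_width: 40.0
grasp_force: 30.2
```

Emit:
move_arm:
  motion:
    - {"xyz": [0, 0, -10], "turn": [0, 0, 0]}
    - {"xyz": [0, 0, -30], "turn": [0, 0, 0]}
    - {"xyz": [0, 0, -45], "turn": [0, 0, 0]}
    - {"xyz": [0, 0, -50], "turn": [0, 0, 0]}
    - {"xyz": [0, 0, -45], "turn": [0, 0, 0]}
    - {"xyz": [17, -10, -25], "turn": [0, 0, 0]}
    - {"xyz": [25, -15, 0], "turn": [0, 0, 0]}
    - {"xyz": [25, -15, 0], "turn": [0, 0, 0]}
    - {"xyz": [0, 0, 0], "turn": [0, 0, 0]}
    - {"xyz": [0, 0, 0], "turn": [0, 0, 0]}

```text
clock: 30.48
eef_pos: [478.7, -340.0, 199.8]
tool_rot: [3.005, -0.917, -0.002]
force: [0.5, 0.1, -0.9]
gripper_width: 39.7
grasp_force: 30.5
```

```bash
cat >>h.py <<'E'
def blob(i,c,lo,hi,guess,z,half=70):
    p=proj(c,[*guess,z]);m=cv2.inRange(cv2.cvtColor(i,cv2.COLOR_BGR2HSV),lo,hi);q=np.zeros_like(m)
    x,y=max(0,int(p[0])-half),max(0,int(p[1])-half);q[y:y+2*half,x:x+2*half]=m[y:y+2*half,x:x+2*half]
    k=max(cv2.findContours(q,cv2.RETR_EXTERNAL,cv2.CHAIN_APPROX_NONE)[0],key=cv2.contourArea)
    e=cv2.fitEllipse(cv2.convexHull(k));print("pred",p,"ell",np.round(e[0],1),np.round(e[1],1),"bbox",cv2.boundingRect(k),plane(c,*e[0],z),"mm/px",np.abs(plane(c,e[0][0]+1,e[0][1],z)-plane(c,*e[0],z))[:2])
E
python3 - <<'E'
from h import *
i,c=snap("w10");o=sensors.get_obs();print(o["eef_pos"],o["gripper_width"])
h=cv2.cvtColor(i,cv2.COLOR_BGR2HSV)
p=proj(c,[571,-343.5,31]);u,v=map(int,p);print(p,h[v,u-40:u+41:4,2],h[v,u-40:u+41:4,1])
for t in(195,210):blob(i,c,(0,0,t),(180,60,255),(571,-343.5),31,45)
blob(i,c,(5,90,60),(25,255,255),(607.7,-219.7),10)
E
```

```text
[ 478.5277376  -340.17769425  199.89808316] 40.05288400752229
[229.2 113. ] [199 200 193 240 237 240 240 214 241 241 241 240 241 241 241 181 240 241
 206 164 190] [19 15 17  3  2  2  2  1  3  3  3  2  2  2  3 10  2  2  5 14 17]
pred [229.2 113. ] ell [221.2 103.6] [70.8 85.8] bbox (187, 68, 75, 74) [ 583.1 -342.1   31. ] mm/px [0.6 0.9]
pred [229.2 113. ] ell [229.1 109.9] [63.  65.1] bbox (197, 78, 64, 63) [ 573.6 -345.3   31. ] mm/px [0.6 0.8]
pred [125.7 148.5] ell [126.3 147.3] [67.6 77.6] bbox (90, 111, 74, 73) [ 608.4 -221.2   10. ] mm/px [0.7 0.9]
```

Emit:
move_arm:
  motion:
    - {"xyz": [15, -9, 0], "turn": [0, 0, 0]}
    - {"xyz": [25, -15, 0], "turn": [0, 0, 0]}
    - {"xyz": [26, -15, 0], "turn": [0, 0, 0]}
    - {"xyz": [15, -9.5, 0], "turn": [0, 0, 0]}
    - {"xyz": [0, 0, 25], "turn": [0, 0, 0]}
    - {"xyz": [0, 0, 40], "turn": [0, 0, 0]}
    - {"xyz": [0, 0, 40], "turn": [0, 0, 0]}
    - {"xyz": [0, 0, 25], "turn": [0, 0, 0]}
    - {"xyz": [0, 0, 15], "turn": [0, 0, 0]}
    - {"xyz": [0, 0, 5], "turn": [0, 0, 0]}
    - {"xyz": [0, 0, 0], "turn": [0, 0, 0]}
    - {"xyz": [0, 0, 0], "turn": [0, 0, 0]}

```text
clock: 32.02
eef_pos: [574.6, -345.5, 50.9]
tool_rot: [3.005, -0.916, 0.002]
force: [0.1, 0.9, -0.8]
gripper_width: 39.8
grasp_force: 30.5
```

```bash
python3 - <<'E'
from h import *
i,c=snap("w11");o=sensors.get_obs();print(o["force"].round(1));delta([573,-345.2,36.3],-34)
z=cv2.resize(i[100:400,130:430],(600,600),interpolation=cv2.INTER_CUBIC);cv2.imwrite("pics/w11z.png",z)
E
```

```text
[-0.2 -0.2 -0.5]
turn [-0.  -0.1  0.1] shift [-1.5  0.6 14.6] yaw now -33.9
```

View pics/w11z.png

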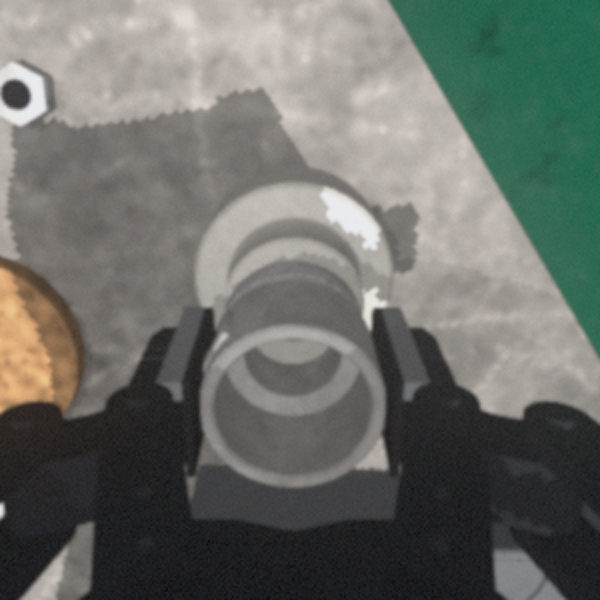

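The collar is held upright and centred sideways over the anvil: base disc 195..390, collar 201..385 in the crop. I check front to back from the far edges.

```bash
python3 - <<'E'
from h import *
i,c=load("w11");x=np.array([np.cos(np.radians(-34)),np.sin(np.radians(-34))])
for n,r,z,R in(("base",191,31,33.5),("neck",209.5,47,21.5),("neck?",218.5,47,21.5),("collarbottom",231,61,20.5)):
    print(n,plane(c,277,r,z)[:2]-R*x)
# collar top rim centre z~102
print("rim",plane(c,276.5,100+405/2,102)[:2], "TCP",sensors.get_obs()["eef_pos"].round(1))
print(cv2.cvtColor(i,cv2.COLOR_BGR2GRAY)[180:262,277].tolist())
E
```

```text
base [ 572.92724132 -344.76703773]
neck [ 576.97569219 -347.47735258]
neck? [ 572.37569219 -344.37735258]
collarbottom [ 571.30472976 -343.53654548]
rim [ 574.2 -345.1] TCP [ 574.6 -345.5   50.9]
[111, 109, 111, 113, 112, 116, 113, 113, 114, 116, 128, 145, 162, 171, 178, 183, 186, 186, 183, 185, 183, 183, 186, 188, 186, 188, 185, 181, 170, 148, 136, 132, 130, 126, 124, 122, 121, 121, 132, 155, 164, 170, 175, 176, 178, 179, 179, 174, 161, 146, 130, 119, 120, 121, 119, 118, 117, 122, 122, 119, 112, 111, 109, 106, 108, 106, 105, 104, 101, 104, 105, 103, 107, 106, 103, 105, 103, 102, 100, 102, 102, 109]
```

Emit:
move_arm:
  motion:
    - {"xyz": [-0.5, 0, 4], "turn": [0, 0, 0]}
    - {"xyz": [0, 0, 4], "turn": [0, 0, 0]}
    - {"xyz": [0, 0, 2], "turn": [0, 0, 0]}
    - {"xyz": [0, 0, 1], "turn": [0, 0, 0]}
    - {"xyz": [0, 0, 0], "turn": [0, 0, 0]}
    - {"xyz": [0, 0, 0], "turn": [0, 0, 0]}

```text
clock: 32.83
eef_pos: [573.7, -344.9, 38.9]
tool_rot: [3.005, -0.916, 0.0]
force: [0.1, 0.6, -0.4]
gripper_width: 40.2
grasp_force: 30.5
```

Emit:
move_arm:
  motion:
    - {"xyz": [0, 0, 1], "turn": [0, 0, 0]}
    - {"xyz": [0, 0, 1], "turn": [0, 0, 0]}
    - {"xyz": [0, 0, 0.5], "turn": [0, 0, 0]}
    - {"xyz": [0, 0, 0], "turn": [0, 0, 0]}
    - {"xyz": [0, 0, 0], "turn": [0, 0, 0]}

```text
clock: 33.45
eef_pos: [573.6, -344.8, 36.4]
tool_rot: [-3.005, 0.916, 0.0]
force: [-1.9, -0.1, 1.0]
gripper_width: 40.1
grasp_force: 30.6
```

Emit:
move_arm:
  motion:
    - {"xyz": [0, 0, 0.5], "turn": [0, 0, 0]}
    - {"xyz": [0, 0, 0.5], "turn": [0, 0, 0]}
    - {"xyz": [0, 0, 0], "turn": [0, 0, 0]}
    - {"xyz": [0, 0, 0], "turn": [0, 0, 0]}

```text
clock: 33.95
eef_pos: [573.7, -344.9, 36.3]
tool_rot: [3.005, -0.916, 0.001]
force: [-2.7, 1.7, 10.1]
gripper_width: 40.0
grasp_force: 31.4
```

Emit:
move_arm:
  motion:
    - {"xyz": [0, 0, 0], "turn": [0, 0, 0]}
    - {"xyz": [0, 0, 0], "turn": [0, 0, 0]}
    - {"xyz": [0, 0, 0], "turn": [0, 0, 0]}
    - {"xyz": [0, 0, 0], "turn": [0, 0, 0]}
    - {"xyz": [0, 0, -15], "turn": [0, 0, 0]}
    - {"xyz": [0, 0, -30], "turn": [0, 0, 0]}
    - {"xyz": [0, 0, -50], "turn": [0, 0, 0]}
    - {"xyz": [0, 0, -50], "turn": [0, 0, 0]}
    - {"xyz": [-20, 0, -20], "turn": [0, 0, 0]}
    - {"xyz": [-45, -15, 0], "turn": [0, 0, 0]}
    - {"xyz": [-45, -15, 0], "turn": [0, 0, 0]}
    - {"xyz": [-30, -10, 0], "turn": [0, 0, 0]}
    - {"xyz": [-2, 40, 0], "turn": [0, 0, 0]}
    - {"xyz": [0, 0, 0], "turn": [0, 0, 0]}
    - {"xyz": [0, 0, 0], "turn": [0, 0, 0]}
  claw: 0.9

```text
clock: 35.83
eef_pos: [456.3, -265.7, 201.1]
tool_rot: [-3.005, 0.917, -0.002]
force: [0.1, 0.6, 0.1]
gripper_width: 76.7
grasp_force: 0.0
```

```bash
python3 - <<'E'
from h import *
i,c=snap("w12");o=sensors.get_obs();print(o["eef_pos"],o["gripper_width"]);delta([455.8,-264.3,60],-34)
print("collar rim on anvil pred",proj(c,[572.7,-344.6,88]),"gauge pred",proj(c,[455.8,-264.3,20]))
g=cv2.cvtColor(i,cv2.COLOR_BGR2GRAY)
u,v=map(int,proj(c,[572.7,-344.6,88]).round());print("collar row",g[v,u-30:u+31].tolist());print("collar col",g[v-30:v+31,u].tolist())
u,v=map(int,proj(c,[455.8,-264.3,20]).round());print(u,v,"g row",g[v,u-45:u+46].tolist());print("g col",g[v-45:v+46,u].tolist())
E
```

```text
[ 456.46182728 -265.34719469  200.89842121] 76.74410308693493
turn [-0.  -0.   0.1] shift [ -1.1  -0.5 140.9] yaw now -33.9
collar rim on anvil pred [276.7  32.5] gauge pred [275.3 185.7]
collar row [193, 211, 220, 216, 206, 211, 217, 206, 164, 118, 119, 161, 201, 215, 217, 216, 212, 188, 145, 111, 103, 120, 135, 140, 132, 124, 115, 119, 119, 117, 115, 111, 104, 100, 98, 96, 99, 93, 89, 99, 131, 169, 185, 175, 160, 155, 147, 130, 109, 104, 134, 184, 215, 217, 214, 218, 222, 221, 215, 194, 176]
collar col [176, 172, 173, 186, 211, 218, 211, 174, 126, 94, 90, 90, 89, 87, 89, 102, 136, 183, 208, 213, 212, 211, 204, 173, 117, 91, 92, 96, 100, 105, 115, 168, 210, 221, 223, 222, 223, 223, 224, 224, 224, 221, 224, 224, 225, 224, 224, 224, 224, 224, 224, 224, 224, 224, 224, 218, 217, 224, 218, 185, 134]
275 186 g row [109, 108, 108, 110, 117, 119, 122, 123, 121, 118, 113, 105, 100, 101, 103, 106, 105, 118, 139, 156, 160, 154, 149, 142, 148, 147, 144, 135, 117, 94, 88, 92, 101, 100, 103, 103, 103, 100, 104, 102, 102, 105, 102, 103, 104, 102, 104, 104, 104, 103, 100, 102, 105, 103, 103, 102, 102, 100, 101, 94, 86, 99, 130, 150, 157, 157, 161, 163, 158, 152, 145, 133, 117, 102, 97, 104, 124, 141, 150, 152, 154, 149, 151, 151, 152, 149, 151, 151, 153, 152, 151]
g col [169, 166, 163, 145, 105, 75, 78, 97, 129, 144, 138, 122, 126, 134, 143, 138, 116, 106, 152, 203, 221, 225, 225, 227, 225, 219, 195, 158, 132, 113, 101, 103, 106, 103, 103, 106, 104, 105, 102, 103, 103, 103, 104, 105, 102, 102, 105, 105, 101, 104, 102, 114, 131, 149, 154, 156, 153, 155, 139, 116, 102, 130, 186, 220, 223, 223, 223, 224, 227, 226, 223, 205, 171, 156, 155, 154, 153, 152, 141, 124, 125, 142, 152, 153, 154, 156, 154, 155, 151, 152, 152]
```

```bash
python3 - <<'E'
from h import *
t=cam("top");j=capture("top");a=cv2.imread("pics/top0.png");cv2.imwrite("pics/top1.png",j)
d=cv2.absdiff(a,j).max(2)
u,v=proj(t,[572.7,-344.6,88]);print("rim pred",u,v,"base",proj(t,[572.7,-344.6,47]),"r px",20.5*410.9/(960-88-0+110))
u,v=int(round(u)),int(round(v));g=cv2.cvtColor(j,cv2.COLOR_BGR2GRAY)
for r in range(v-14,v+18,2):print(r,g[r,u-18:u+19:1].tolist())
E
```

```text
rim pred 421.7 170.4 base [416.  175.1] r px 8.57785132382892
156 [173, 176, 171, 174, 191, 193, 183, 172, 167, 168, 169, 167, 167, 176, 179, 175, 179, 185, 182, 178, 171, 170, 172, 172, 172, 170, 170, 167, 170, 176, 182, 193, 170, 76, 86, 88, 89]
158 [166, 169, 177, 187, 191, 190, 186, 181, 178, 174, 173, 175, 178, 177, 182, 182, 179, 176, 173, 179, 189, 186, 176, 173, 177, 177, 173, 163, 157, 165, 178, 185, 154, 85, 96, 88, 85]
160 [168, 167, 180, 185, 174, 168, 168, 169, 175, 181, 186, 186, 179, 174, 174, 175, 173, 172, 174, 176, 177, 171, 173, 176, 171, 169, 170, 170, 164, 162, 158, 135, 115, 102, 81, 80, 79]
162 [173, 186, 187, 175, 168, 167, 165, 165, 164, 167, 168, 175, 182, 185, 190, 199, 199, 191, 179, 169, 156, 159, 164, 167, 173, 169, 162, 159, 132, 108, 117, 106, 81, 80, 81, 79, 74]
164 [180, 180, 173, 168, 163, 159, 156, 160, 170, 178, 197, 210, 203, 186, 175, 150, 141, 132, 149, 167, 185, 204, 192, 162, 162, 154, 120, 76, 101, 118, 95, 76, 82, 82, 78, 73, 74]
166 [184, 178, 188, 208, 217, 221, 224, 221, 176, 140, 188, 182, 147, 146, 149, 131, 89, 87, 90, 92, 87, 95, 163
[... 975 characters left out ...]
 41, 39, 44, 47, 62, 77, 75, 103, 128, 111, 72, 74, 76, 75, 79, 78, 78, 76, 77, 77]
180 [58, 66, 81, 92, 95, 92, 93, 92, 95, 97, 81, 43, 43, 44, 41, 39, 42, 42, 39, 47, 51, 63, 73, 74, 95, 120, 113, 78, 76, 76, 78, 75, 77, 78, 78, 76, 79]
182 [53, 56, 55, 55, 63, 79, 87, 92, 90, 66, 45, 41, 40, 42, 39, 39, 40, 40, 41, 46, 49, 58, 63, 74, 81, 97, 104, 85, 75, 77, 78, 78, 78, 78, 77, 76, 78]
184 [42, 46, 48, 47, 42, 44, 44, 45, 41, 40, 41, 42, 44, 42, 41, 41, 42, 40, 40, 48, 51, 52, 67, 73, 71, 90, 111, 98, 78, 75, 78, 78, 77, 79, 78, 79, 78]
186 [78, 73, 48, 49, 46, 42, 46, 44, 43, 42, 44, 41, 42, 43, 41, 43, 40, 42, 40, 45, 49, 47, 60, 69, 73, 78, 96, 110, 94, 74, 78, 79, 79, 80, 79, 77, 79]
```

Emit:
move_arm:
  motion:
    - {"xyz": [-1, -0.5, 30], "turn": [0, 0, 0]}
    - {"xyz": [0, 0, 50], "turn": [0, 0, 0]}
    - {"xyz": [0, 0, 50], "turn": [0, 0, 0]}
    - {"xyz": [0, 0, 40], "turn": [0, 0, 0]}
    - {"xyz": [0, 0, 25], "turn": [0, 0, 0]}
    - {"xyz": [0, 0, 12], "turn": [0, 0, 0]}
    - {"xyz": [0, 0, 8], "turn": [0, 0, 0]}
    - {"xyz": [0, 0, 0], "turn": [0, 0, 0]}
    - {"xyz": [0, 0, 0], "turn": [0, 0, 0]}

```text
clock: 37.05
eef_pos: [455.7, -264.9, -13.9]
tool_rot: [3.005, -0.916, 0.002]
force: [-0.4, -0.8, -0.5]
gripper_width: 76.8
grasp_force: 0.0
```

Emit:
move_arm:
  motion:
    - {"xyz": [0, 0, 2], "turn": [0, 0, 0]}
    - {"xyz": [0, 0, 1], "turn": [0, 0, 0]}
    - {"xyz": [0, 0, 0], "turn": [0, 0, 0]}
    - {"xyz": [0, 0, 0], "turn": [0, 0, 0]}

```text
clock: 37.55
eef_pos: [455.3, -264.7, -17.6]
tool_rot: [3.005, -0.916, 0.0]
force: [-0.2, 1.3, -0.1]
gripper_width: 77.2
grasp_force: 0.0
```

Emit:
move_arm:
  motion:
    - {"xyz": [0, 0, 2], "turn": [0, 0, 0]}
    - {"xyz": [0, 0, 1], "turn": [0, 0, 0]}
    - {"xyz": [0, 0, 0], "turn": [0, 0, 0]}
    - {"xyz": [0, 0, 0], "turn": [0, 0, 0]}

```text
clock: 38.05
eef_pos: [455.2, -264.6, -20.7]
tool_rot: [3.005, -0.916, -0.0]
force: [0.9, 0.7, 0.0]
gripper_width: 76.9
grasp_force: 0.0
```

Emit:
move_arm:
  motion:
    - {"xyz": [0, 0, 2], "turn": [0, 0, 0]}
    - {"xyz": [0, 0, 1], "turn": [0, 0, 0]}
    - {"xyz": [0, 0, 0], "turn": [0, 0, 0]}
    - {"xyz": [0, 0, 0], "turn": [0, 0, 0]}

```text
clock: 38.55
eef_pos: [455.3, -264.7, -23.7]
tool_rot: [3.005, -0.916, -0.0]
force: [-0.7, -0.3, -0.2]
gripper_width: 76.8
grasp_force: 0.0
```

Emit:
move_arm:
  motion:
    - {"xyz": [0, 0, 1], "turn": [0, 0, 0]}
    - {"xyz": [0, 0, 1], "turn": [0, 0, 0]}
    - {"xyz": [0, 0, 0], "turn": [0, 0, 0]}
    - {"xyz": [0, 0, 0], "turn": [0, 0, 0]}

```text
clock: 39.05
eef_pos: [455.2, -264.7, -25.7]
tool_rot: [3.005, -0.916, -0.0]
force: [-0.2, -0.1, 0.1]
gripper_width: 77.0
grasp_force: 0.0
```

Emit:
move_arm:
  motion:
    - {"xyz": [0, 0, 0], "turn": [0, 0, 0]}
    - {"xyz": [0, 0, 0], "turn": [0, 0, 0]}
    - {"xyz": [0, 0, 0], "turn": [0, 0, 0]}
    - {"xyz": [0, 0, 0], "turn": [0, 0, 0]}
    - {"xyz": [0, 0, 0], "turn": [0, 0, 0]}
  claw: 0
  squeeze: 50

```text
clock: 39.67
eef_pos: [455.0, -265.6, -22.9]
tool_rot: [3.004, -0.917, 0.003]
force: [-6.0, 1.8, 41.1]
gripper_width: 62.2
grasp_force: 76.0
```

Emit:
move_arm:
  motion:
    - {"xyz": [0, 0, -2], "turn": [0, 0, 0]}
    - {"xyz": [0, 0, -1], "turn": [0, 0, 0]}
    - {"xyz": [0, 0, 0], "turn": [0, 0, 0]}
    - {"xyz": [0, 0, 0], "turn": [0, 0, 0]}

```text
clock: 40.17
eef_pos: [455.3, -264.6, -22.7]
tool_rot: [-3.005, 0.916, 0.0]
force: [-1.1, 0.3, 5.8]
gripper_width: 61.6
grasp_force: 58.8
```

Emit:
move_arm:
  motion:
    - {"xyz": [0, 0, -8], "turn": [0, 0, 0]}
    - {"xyz": [0, 0, -25], "turn": [0, 0, 0]}
    - {"xyz": [0, 0, -40], "turn": [0, 0, 0]}
    - {"xyz": [0, 0, -40], "turn": [0, 0, 0]}
    - {"xyz": [15, -18, 0], "turn": [0, 0, 0]}
    - {"xyz": [25, -30, 0], "turn": [0, 0, 0]}
    - {"xyz": [25, -30, 0], "turn": [0, 0, 0]}
    - {"xyz": [22, -26, 0], "turn": [0, 0, 0]}
    - {"xyz": [15, -18, 0], "turn": [0, 0, 0]}
    - {"xyz": [0, 0, 20], "turn": [0, 0, 0]}
    - {"xyz": [0, 0, 35], "turn": [0, 0, 0]}
    - {"xyz": [0, 0, 25], "turn": [0, 0, 0]}
    - {"xyz": [0, 0, 15], "turn": [0, 0, 0]}
    - {"xyz": [0, 0, 5], "turn": [0, 0, 0]}
    - {"xyz": [0, 0, 0], "turn": [0, 0, 0]}
    - {"xyz": [0, 0, 0], "turn": [0, 0, 0]}

```text
clock: 42.18
eef_pos: [608.6, -220.6, -8.8]
tool_rot: [3.005, -0.916, 0.002]
force: [0.5, -0.8, -1.4]
gripper_width: 61.6
grasp_force: 55.2
```

```bash
python3 - <<'E'
from h import *
i,c=snap("w13");print(sensors.get_obs()["force"].round(1));delta([608,-220.5,-18.7],-34)
h=cv2.cvtColor(i,cv2.COLOR_BGR2HSV);m=cv2.inRange(h,(5,90,50),(25,255,255))
k=max(cv2.findContours(m,cv2.RETR_EXTERNAL,cv2.CHAIN_APPROX_NONE)[0],key=cv2.contourArea);x,y,w,hh=cv2.boundingRect(k);print(x,y,w,hh)
b=k[:,0,:];col=b[b[:,1]==y][:,0].mean();P=plane(c,col,y,10);print(col,P,P[:2]-42*np.array([.829,-.559]));print("pred top",proj(c,[608+42*.829,-220.5-42*.559,10]), "sides",plane(c,x,y+w*.5,10),plane(c,x+w,y+w*.5,10))
E
```

```text
[ 0.2  0.3 -1. ]
turn [-0.  -0.1  0.1] shift [-0.5  0.2 10. ] yaw now -33.9
198 190 152 68
274.0 [ 643.8 -242.8   10. ] [ 608.982 -219.322]
pred top [277.1 190.2] sides [ 632.  -185.9   10. ] [ 586.8 -253.1   10. ]
```

Emit:
move_arm:
  motion:
    - {"xyz": [0, 0, 4], "turn": [0, 0, 0]}
    - {"xyz": [0, 0, 3], "turn": [0, 0, 0]}
    - {"xyz": [0, 0, 1], "turn": [0, 0, 0]}
    - {"xyz": [0, 0, 1], "turn": [0, 0, 0]}
    - {"xyz": [0, 0, 0], "turn": [0, 0, 0]}
    - {"xyz": [0, 0, 0], "turn": [0, 0, 0]}

```text
clock: 42.98
eef_pos: [607.9, -220.3, -18.5]
tool_rot: [3.005, -0.916, -0.0]
force: [-0.8, -0.3, 0.6]
gripper_width: 61.6
grasp_force: 56.8
```

Emit:
move_arm:
  motion:
    - {"xyz": [0, 0, 0.5], "turn": [0, 0, 0]}
    - {"xyz": [0, 0, 0.5], "turn": [0, 0, 0]}
    - {"xyz": [0, 0, 0], "turn": [0, 0, 0]}
    - {"xyz": [0, 0, 0], "turn": [0, 0, 0]}

```text
clock: 43.48
eef_pos: [608.0, -220.4, -18.6]
tool_rot: [3.005, -0.916, 0.0]
force: [-3.2, 2.4, 11.3]
gripper_width: 61.9
grasp_force: 62.4
```

Emit:
move_arm:
  motion:
    - {"xyz": [0, 0, 0], "turn": [0, 0, 0]}
    - {"xyz": [0, 0, 0], "turn": [0, 0, 0]}
    - {"xyz": [0, 0, 0], "turn": [0, 0, 0]}
    - {"xyz": [0, 0, 0], "turn": [0, 0, 0]}
    - {"xyz": [0, 0, -10], "turn": [0, 0, 0]}
    - {"xyz": [0, 0, -30], "turn": [0, 0, 0]}
    - {"xyz": [0, 0, -50], "turn": [0, 0, 0]}
    - {"xyz": [0, 0, -50], "turn": [0, 0, 0]}
    - {"xyz": [0, 0, -50], "turn": [0, 0, 0]}
    - {"xyz": [0, 0, -50], "turn": [0, 0, 0]}
    - {"xyz": [-25, 0, -10], "turn": [0, 0, 0]}
    - {"xyz": [0, 0, 0], "turn": [0, 0, 0]}
    - {"xyz": [0, 0, 0], "turn": [0, 0, 0]}
  claw: 0.95

```text
clock: 45.1
eef_pos: [587.3, -206.5, 230.5]
tool_rot: [3.005, -0.916, 0.0]
force: [0.1, -1.1, 0.1]
gripper_width: 81.3
grasp_force: 0.0
```

```bash
python3 - <<'E'
from h import *
i,c=snap("w14");o=sensors.get_obs();print(o["eef_pos"].round(1));print(sensors.get_obs()["qpos"].round(2))
h=cv2.cvtColor(i,cv2.COLOR_BGR2HSV);m=cv2.inRange(h,(5,90,50),(25,255,255))
ks=cv2.findContours(m,cv2.RETR_EXTERNAL,cv2.CHAIN_APPROX_NONE)[0];k=max(ks,key=cv2.contourArea);x,y,w,hh=cv2.boundingRect(k);e=cv2.fitEllipse(cv2.convexHull(k));print("cork",x,y,w,hh,np.round(e[0],1),plane(c,*e[0],10))
# gauge: not-cork region inside the cork outline
f=np.zeros_like(m);cv2.drawContours(f,[cv2.convexHull(k)],-1,255,-1);q=cv2.bitwise_and(cv2.bitwise_not(m),cv2.erode(f,np.ones((5,5))))
kk=max(cv2.findContours(cv2.morphologyEx(q,cv2.MORPH_OPEN,np.ones((3,3))),cv2.RETR_EXTERNAL,cv2.CHAIN_APPROX_NONE)[0],key=cv2.contourArea)
e=cv2.fitEllipse(cv2.convexHull(kk));print("gauge",np.round(e[0],1),np.round(e[1],1),plane(c,*e[0],22),"pred",proj(c,[608,-220.5,24]))
u,v=map(int,proj(c,[572.7,-344.6,88]).round());g=h[:,:,2]
print("collar pred",u,v);
for r in range(v-30,v+31,3):print(r,g[r,u-28:u+29:2].tolist())
E
```

```text
[ 587.3 -206.6  230. ]
[ 0.23  0.45  0.02  1.82 -0.01  0.87 -1.9 ]
cork 243 126 65 65 [274.9 157.7] [ 609.3 -219.8   10. ]
gauge [275.9 160. ] [54.3 54.5] [ 607.6 -220.1   22. ] pred [276.  159.8]
collar pred 402 128
98 [171, 208, 213, 219, 221, 221, 222, 219, 214, 206, 189, 174, 173, 166, 163, 166, 164, 165, 165, 169, 170, 175, 175, 176, 179, 173, 175, 171, 168]
101 [225, 226, 226, 225, 225, 226, 227, 225, 225, 226, 226, 219, 207, 182, 168, 174, 168, 169, 169, 172, 175, 176, 172, 168, 169, 168, 172, 176, 171]
104 [226, 226, 226, 225, 226, 224, 225, 225, 226, 225, 226, 225, 225, 222, 206, 173, 160, 159, 160, 167, 177, 175, 163, 160, 167, 173, 181, 180, 171]
107 [222, 211, 194, 180, 167, 170, 191, 207, 197, 196, 195, 198, 203, 211, 218, 207, 188, 178, 176, 175, 175, 177, 170, 162, 165, 174, 174, 170, 169]
110 [132, 124, 140, 152, 139, 123, 113, 109, 114, 156, 199, 218, 212, 194, 180, 169, 180, 200, 217, 218, 202, 182, 164, 162, 172, 178, 171, 161, 158]
113 [141, 174, 133, 114, 107, 150, 156, 152, 209, 217, 209, 201, 183, 158, 116, 97, 90, 88, 98, 135, 200, 217, 186, 157, 168, 169, 163
[... 1515 characters left out ...]
 212, 177, 154, 140, 137, 143, 167, 194, 211, 203, 174, 156, 162, 163, 156, 156, 162, 170, 178, 178]
149 [227, 225, 223, 222, 223, 223, 220, 217, 210, 205, 203, 201, 203, 206, 204, 191, 177, 163, 157, 159, 165, 164, 173, 173, 174, 172, 184, 178, 178]
152 [225, 226, 224, 223, 224, 220, 220, 213, 193, 174, 159, 152, 152, 151, 155, 167, 167, 168, 163, 168, 162, 155, 159, 155, 156, 162, 166, 165, 162]
155 [174, 179, 174, 165, 170, 166, 160, 155, 150, 154, 156, 154, 154, 165, 179, 185, 178, 171, 173, 162, 153, 150, 151, 152, 149, 153, 157, 151, 152]
158 [179, 171, 161, 156, 156, 165, 160, 161, 161, 168, 173, 169, 164, 167, 167, 178, 175, 164, 162, 156, 158, 152, 150, 146, 148, 153, 152, 145, 149]
```

The collar's rim on the anvil is centred at about (402,128), as predicted, and the gauge is within 2 mm of the cork's centre. Next I return the holder.

Emit:
move_arm:
  motion:
    - {"xyz": [0, 0, 0], "turn": [0, 0, -8.5]}
    - {"xyz": [0, 0, 0], "turn": [0, 0, -8.5]}
    - {"xyz": [0, 0, 0], "turn": [0, 0, -8.5]}
    - {"xyz": [0, 0, 0], "turn": [0, 0, -8.5]}
    - {"xyz": [-2, -25, 0], "turn": [0, 0, 0]}
    - {"xyz": [-2, -45, 0], "turn": [0, 0, 0]}
    - {"xyz": [-2, -45, 0], "turn": [0, 0, 0]}
    - {"xyz": [-2, -45, 0], "turn": [0, 0, 0]}
    - {"xyz": [-2, -45, 0], "turn": [0, 0, 0]}
    - {"xyz": [-2, -45, 0], "turn": [0, 0, 0]}
    - {"xyz": [-2, -45, 0], "turn": [0, 0, 0]}
    - {"xyz": [-3, -45, 0], "turn": [0, 0, 0]}
    - {"xyz": [-3, -45, 0], "turn": [0, 0, 0]}
    - {"xyz": [-3, -45, 0], "turn": [0, 0, 0]}
    - {"xyz": [-3, -45, 0], "turn": [0, 0, 0]}
    - {"xyz": [-2, -45, 0], "turn": [0, 0, 0]}
    - {"xyz": [-2, -29, 0], "turn": [0, 0, 0]}
    - {"xyz": [0, 0, 0], "turn": [0, 0, 0]}
    - {"xyz": [0, 0, 0], "turn": [0, 0, 0]}
  claw: 1

```text
clock: 47.52
eef_pos: [556.7, 341.4, 229.4]
tool_rot: [3.14, 0.001, -0.002]
force: [1.2, -0.5, 0.4]
gripper_width: 85.5
grasp_force: 0.0
```

```bash
python3 - <<'E'
from h import *
i,c=snap("w15");delta([557.4,342,49],0)
g=cv2.cvtColor(i,cv2.COLOR_BGR2GRAY);u,v=map(int,proj(c,[557.4,342,84]).round());print(u,v)
print("row",g[v,u-40:u+41].tolist());print("col",g[v-40:v+41,u].tolist())
h=cv2.cvtColor(i,cv2.COLOR_BGR2HSV);m=cv2.inRange(h,(0,60,30),(14,200,170));n,l,s,ce=cv2.connectedComponentsWithStats(m)
print("bottle pred",proj(c,[470.7,343,84]),[(s[k].tolist(),ce[k].round().tolist()) for k in range(1,n) if s[k][4]>60])
E
```

```text
turn [ 0.1  0.  -0. ] shift [  0.5  -1.  180.7] yaw now -0.0
275 191
row [159, 162, 163, 161, 160, 157, 155, 153, 152, 147, 149, 151, 151, 154, 157, 162, 177, 183, 181, 175, 168, 164, 153, 123, 85, 70, 67, 67, 71, 82, 92, 95, 95, 98, 98, 99, 103, 104, 107, 105, 111, 110, 109, 109, 108, 109, 107, 105, 106, 105, 102, 102, 101, 87, 74, 72, 69, 73, 95, 137, 161, 169, 173, 172, 168, 164, 151, 141, 137, 140, 144, 143, 144, 146, 144, 147, 150, 152, 153, 153, 156]
col [162, 160, 156, 140, 117, 97, 94, 100, 104, 112, 115, 113, 131, 148, 161, 163, 163, 163, 161, 156, 135, 96, 72, 68, 65, 78, 111, 139, 147, 147, 143, 141, 144, 152, 161, 169, 169, 152, 115, 104, 111, 114, 116, 114, 110, 110, 112, 111, 110, 99, 83, 72, 63, 67, 73, 96, 140, 170, 183, 185, 184, 181, 170, 158, 155, 157, 159, 159, 157, 157, 158, 157, 158, 158, 155, 157, 157, 156, 159, 158, 155]
bottle pred [273.9 265.7] [([137, 209, 26, 74, 416], [152.0, 241.0]), ([261, 234, 27, 37, 475], [273.0, 251.0])]
```

Emit:
move_arm:
  motion:
    - {"xyz": [2.5, 0, 20], "turn": [0, 0, 0]}
    - {"xyz": [0, 0, 35], "turn": [0, 0, 0]}
    - {"xyz": [0, 0, 35], "turn": [0, 0, 0]}
    - {"xyz": [0, 0, 35], "turn": [0, 0, 0]}
    - {"xyz": [0, 0, 25], "turn": [0, 0, 0]}
    - {"xyz": [0, 0, 15], "turn": [0, 0, 0]}
    - {"xyz": [0, 0, 10], "turn": [0, 0, 0]}
    - {"xyz": [0, 0, 5], "turn": [0, 0, 0]}
    - {"xyz": [0, 0, 0], "turn": [0, 0, 0]}
    - {"xyz": [0, 0, 0], "turn": [0, 0, 0]}

```text
clock: 48.82
eef_pos: [559.3, 342.8, 51.1]
tool_rot: [-3.141, -0.002, -0.001]
force: [0.4, -0.1, -0.8]
gripper_width: 85.3
grasp_force: 0.0
```

Emit:
move_arm:
  motion:
    - {"xyz": [0, 0, 0], "turn": [0, 0, 0]}
    - {"xyz": [0, 0, 0], "turn": [0, 0, 0]}
    - {"xyz": [0, 0, 0], "turn": [0, 0, 0]}
    - {"xyz": [0, 0, 0], "turn": [0, 0, 0]}
    - {"xyz": [0, 0, 0], "turn": [0, 0, 0]}
    - {"xyz": [0, 0, 0], "turn": [0, 0, 0]}
    - {"xyz": [0, 0, 0], "turn": [0, 0, 0]}
  claw: 0
  squeeze: 60

```text
clock: 49.7
eef_pos: [559.3, 342.5, 51.4]
tool_rot: [-3.141, -0.002, -0.002]
force: [-1.2, -3.1, 8.6]
gripper_width: 51.5
grasp_force: 60.8
```

Emit:
move_arm:
  motion:
    - {"xyz": [0, 0, -15], "turn": [0, 0, 0]}
    - {"xyz": [0, 0, -40], "turn": [0, 0, 0]}
    - {"xyz": [0, 0, -55], "turn": [0, 0, 0]}
    - {"xyz": [0, 0, -55], "turn": [0, 0, 0]}
    - {"xyz": [0, 0, -25], "turn": [0, 0, 0]}
    - {"xyz": [-5, 15, 0], "turn": [0, 0, 0]}
    - {"xyz": [-10, 30, 0], "turn": [0, 0, 0]}
    - {"xyz": [-12, 45, 0], "turn": [0, 0, 0]}
    - {"xyz": [-12, 45, 0], "turn": [0, 0, 0]}
    - {"xyz": [-12, 45, 0], "turn": [0, 0, 0]}
    - {"xyz": [-12, 45, 0], "turn": [0, 0, 0]}
    - {"xyz": [-12, 45, 0], "turn": [0, 0, 0]}
    - {"xyz": [-12, 45, 0], "turn": [0, 0, 0]}
    - {"xyz": [-12, 45, 0], "turn": [0, 0, 0]}
    - {"xyz": [-12, 45, 0], "turn": [0, 0, 0]}
    - {"xyz": [-12, 45, 0], "turn": [0, 0, 0]}
    - {"xyz": [-12, 45, 0], "turn": [0, 0, 0]}
    - {"xyz": [-10, 35, 0], "turn": [0, 0, 0]}
    - {"xyz": [-8, 24, 0], "turn": [0, 0, 0]}
    - {"xyz": [-5, 10, 0], "turn": [0, 0, 0]}

```text
clock: 52.2
eef_pos: [399.2, -222.7, 239.1]
tool_rot: [-3.141, 0.002, 0.005]
force: [-0.5, 0.5, -3.6]
gripper_width: 51.1
grasp_force: 64.0
```

```bash
python3 - <<'E'
from h import *
o=sensors.get_obs();print(o["eef_pos"].round(1),o["gripper_width"],o["force"].round(1));delta([400,-221.3,50],0)
E
```

```text
[ 399.2 -222.7  239.1] 51.092496485934674 [-0.5  0.5 -3.6]
turn [-0.   0.2 -0.1] shift [  0.8  -1.4 189.1] yaw now -0.1
```

Emit:
move_arm:
  motion:
    - {"xyz": [1, -1, 20], "turn": [0, 0, 0]}
    - {"xyz": [0, 0, 35], "turn": [0, 0, 0]}
    - {"xyz": [0, 0, 40], "turn": [0, 0, 0]}
    - {"xyz": [0, 0, 40], "turn": [0, 0, 0]}
    - {"xyz": [0, 0, 30], "turn": [0, 0, 0]}
    - {"xyz": [0, 0, 15], "turn": [0, 0, 0]}
    - {"xyz": [0, 0, 8], "turn": [0, 0, 0]}
    - {"xyz": [0, 0, 3], "turn": [0, 0, 0]}
    - {"xyz": [0, 0, 0], "turn": [0, 0, 0]}
    - {"xyz": [0, 0, 0], "turn": [0, 0, 0]}

```text
clock: 53.45
eef_pos: [403.0, -220.8, 49.9]
tool_rot: [3.141, 0.002, 0.001]
force: [-0.6, 0.2, -4.0]
gripper_width: 50.9
grasp_force: 64.0
```

Emit:
move_arm:
  motion:
    - {"xyz": [0, 0, 1], "turn": [0, 0, 0]}
    - {"xyz": [0, 0, 1], "turn": [0, 0, 0]}
    - {"xyz": [0, 0, 0], "turn": [0, 0, 0]}
    - {"xyz": [0, 0, 0], "turn": [0, 0, 0]}

```text
clock: 53.95
eef_pos: [402.7, -220.7, 47.4]
tool_rot: [-3.142, -0.002, 0.0]
force: [-0.3, -0.9, -3.7]
gripper_width: 51.1
grasp_force: 64.0
```

Emit:
move_arm:
  motion:
    - {"xyz": [-2, 0, 1], "turn": [0, 0, 0]}
    - {"xyz": [0, 0, 1], "turn": [0, 0, 0]}
    - {"xyz": [0, 0, 1], "turn": [0, 0, 0]}
    - {"xyz": [0, 0, 0], "turn": [0, 0, 0]}
    - {"xyz": [0, 0, 0], "turn": [0, 0, 0]}

```text
clock: 54.58
eef_pos: [400.8, -220.7, 44.3]
tool_rot: [-3.142, -0.002, 0.0]
force: [0.3, -0.7, -4.0]
gripper_width: 51.0
grasp_force: 64.0
```

Emit:
move_arm:
  motion:
    - {"xyz": [0, 0, 1], "turn": [0, 0, 0]}
    - {"xyz": [0, 0, 0], "turn": [0, 0, 0]}
    - {"xyz": [0, 0, 0], "turn": [0, 0, 0]}

```text
clock: 54.95
eef_pos: [400.9, -220.7, 43.5]
tool_rot: [3.141, 0.002, 0.001]
force: [-0.4, -0.1, 0.2]
gripper_width: 51.1
grasp_force: 64.5
```

Emit:
move_arm:
  motion:
    - {"xyz": [0, 0, 0.5], "turn": [0, 0, 0]}
    - {"xyz": [0, 0, 0], "turn": [0, 0, 0]}
    - {"xyz": [0, 0, 0], "turn": [0, 0, 0]}

```text
clock: 55.32
eef_pos: [401.0, -220.9, 43.3]
tool_rot: [3.141, 0.002, 0.001]
force: [-1.1, 0.2, 8.9]
gripper_width: 51.0
grasp_force: 65.6
```

Emit:
move_arm:
  motion:
    - {"xyz": [0, 0, 0], "turn": [0, 0, 0]}
    - {"xyz": [0, 0, 0], "turn": [0, 0, 0]}
    - {"xyz": [0, 0, 0], "turn": [0, 0, 0]}
    - {"xyz": [0, 0, 0], "turn": [0, 0, 0]}
    - {"xyz": [0, 0, 0], "turn": [0, 0, 0]}
    - {"xyz": [0, 0, -20], "turn": [0, 0, 0]}
    - {"xyz": [0, 0, -40], "turn": [0, 0, 0]}
    - {"xyz": [0, 0, -60], "turn": [0, 0, 0]}
    - {"xyz": [0, 0, -50], "turn": [0, 0, 0]}
    - {"xyz": [0, 0, -20], "turn": [0, 0, 0]}
    - {"xyz": [0, 0, 0], "turn": [0, 0, 0]}
  claw: 1

```text
clock: 56.7
eef_pos: [401.3, -221.0, 234.3]
tool_rot: [3.14, 0.002, 0.005]
force: [-0.6, 0.4, -0.3]
gripper_width: 85.4
grasp_force: 0.0
```

```bash
python3 - <<'E'
from h import *
i,c=snap("w16");print(sensors.get_obs()["eef_pos"].round(1));delta([470.7,343,230],0)
g=cv2.cvtColor(i,cv2.COLOR_BGR2GRAY);u,v=map(int,proj(c,[400.1,-221.3,76]).round());print(u,v,"bottle spot",proj(c,[345.7,-300.4,6]))
print("row",g[v,u-40:u+41].tolist());print("col",g[v-40:v+41,u].tolist())
E
```

```text
[ 400.7 -220.7  233.1]
turn [ 0.  -0.1  0.1] shift [  70.  -563.7    3.1] yaw now 0.1
276 190 bottle spot [333.7 217.5]
row [110, 112, 119, 123, 124, 122, 126, 125, 122, 120, 120, 117, 114, 109, 108, 123, 144, 162, 164, 165, 161, 156, 146, 126, 87, 66, 64, 62, 64, 78, 90, 94, 94, 93, 90, 86, 90, 96, 94, 100, 97, 101, 96, 98, 96, 97, 97, 99, 98, 94, 94, 92, 90, 83, 83, 87, 89, 124, 189, 224, 230, 230, 229, 228, 219, 197, 170, 159, 157, 157, 158, 159, 160, 158, 160, 160, 159, 161, 155, 158, 158]
col [106, 108, 105, 107, 107, 107, 97, 88, 85, 89, 93, 98, 103, 100, 117, 135, 146, 152, 149, 150, 147, 143, 123, 83, 62, 64, 73, 124, 187, 222, 227, 227, 224, 217, 193, 163, 156, 152, 141, 113, 97, 99, 101, 104, 105, 103, 100, 104, 106, 109, 101, 85, 74, 79, 84, 116, 176, 223, 229, 230, 229, 225, 213, 184, 179, 180, 181, 184, 188, 192, 191, 190, 187, 183, 180, 182, 184, 192, 197, 195, 192]
```

Emit:
move_arm:
  motion:
    - {"xyz": [6, -20, 0], "turn": [0, 0, 0]}
    - {"xyz": [10, -45, 0], "turn": [0, 0, 0]}
    - {"xyz": [10, -45, 0], "turn": [0, 0, 0]}
    - {"xyz": [10, -45, 0], "turn": [0, 0, 0]}
    - {"xyz": [6, -45, 0], "turn": [0, 0, 0]}
    - {"xyz": [4, -45, 0], "turn": [0, 0, 0]}
    - {"xyz": [4, -45, 0], "turn": [0, 0, 0]}
    - {"xyz": [4, -45, 0], "turn": [0, 0, 0]}
    - {"xyz": [4, -45, 0], "turn": [0, 0, 0]}
    - {"xyz": [4, -45, 0], "turn": [0, 0, 0]}
    - {"xyz": [4, -45, 0], "turn": [0, 0, 0]}
    - {"xyz": [4, -45, 0], "turn": [0, 0, 0]}
    - {"xyz": [0, -35, 0], "turn": [0, 0, 0]}
    - {"xyz": [0, -14, 0], "turn": [0, 0, 0]}
    - {"xyz": [0, 0, 0], "turn": [0, 0, 0]}
    - {"xyz": [0, 0, 0], "turn": [0, 0, 0]}

```text
clock: 58.75
eef_pos: [470.0, 341.6, 232.3]
tool_rot: [3.14, -0.0, -0.001]
force: [-0.2, 0.4, 0.0]
gripper_width: 85.5
grasp_force: 0.0
```

```bash
python3 - <<'E'
from h import *
i,c=snap("w17");delta([470.7,343,68],0)
h=cv2.cvtColor(i,cv2.COLOR_BGR2HSV);m=cv2.inRange(h,(0,60,30),(14,200,170));n,l,s,ce=cv2.connectedComponentsWithStats(m)
print("bottle pred",proj(c,[470.7,343,84]),[(s[k].tolist(),ce[k].round().tolist()) for k in range(1,n) if s[k][4]>60])
g=h[:,:,2];u,v=map(int,proj(c,[470.7,343,84]).round())
for r in range(v-24,v+22,3):print(r,g[r,u-20:u+21].tolist())
E
```

```text
turn [ 0.1  0.  -0. ] shift [  0.5  -1.4 164.6] yaw now -0.0
bottle pred [273.9 190.4] [([128, 138, 29, 80, 475], [145.0, 174.0]), ([260, 169, 29, 32, 369], [274.0, 181.0]), ([437, 389, 12, 18, 103], [443.0, 398.0])]
166 [171, 172, 169, 169, 169, 168, 171, 173, 176, 173, 173, 175, 175, 173, 173, 172, 173, 174, 175, 177, 173, 174, 171, 170, 170, 163, 161, 165, 169, 171, 168, 167, 167, 163, 160, 157, 159, 160, 166, 169, 173]
169 [172, 169, 168, 167, 164, 169, 170, 170, 173, 175, 174, 174, 170, 161, 146, 129, 112, 103, 93, 92, 89, 90, 91, 99, 101, 110, 131, 145, 159, 165, 169, 166, 169, 163, 159, 157, 157, 162, 164, 170, 172]
172 [171, 172, 171, 167, 167, 168, 169, 168, 174, 172, 160, 138, 108, 84, 78, 80, 79, 79, 80, 79, 81, 81, 77, 76, 74, 78, 85, 90, 95, 111, 136, 155, 162, 162, 161, 158, 158, 161, 166, 170, 172]
175 [172, 171, 172, 169, 169, 166, 170, 169, 158, 132, 109, 93, 85, 78, 78, 78, 78, 79, 77, 76, 80, 81, 80, 77, 76, 83, 88, 96, 101, 98, 100, 107, 127, 147, 155, 157, 160, 161, 165, 168, 172]
178 [170, 171, 171, 167, 164, 163, 165, 152, 127, 103, 94, 83, 83, 87, 87, 93, 100,
[... 1575 characters left out ...]
 60, 69, 80, 96, 108, 122, 130, 136, 137, 146, 152, 154, 163, 168, 171, 177]
205 [216, 196, 178, 170, 169, 169, 168, 168, 168, 173, 171, 173, 173, 172, 165, 156, 139, 112, 90, 80, 79, 78, 83, 87, 101, 121, 130, 134, 138, 141, 141, 141, 145, 153, 160, 161, 159, 162, 169, 171, 175]
208 [237, 236, 235, 233, 222, 201, 178, 167, 170, 171, 176, 172, 175, 174, 173, 172, 173, 174, 175, 172, 175, 172, 171, 166, 167, 163, 158, 152, 146, 147, 153, 163, 164, 161, 162, 160, 162, 162, 167, 170, 173]
211 [237, 238, 237, 238, 236, 235, 233, 221, 201, 185, 178, 174, 174, 172, 170, 174, 173, 174, 175, 176, 178, 176, 174, 172, 167, 163, 166, 163, 162, 166, 167, 166, 166, 165, 162, 162, 159, 162, 166, 172, 174]
```

Emit:
move_arm:
  motion:
    - {"xyz": [0.5, -0.5, 20], "turn": [0, 0, 0]}
    - {"xyz": [0, 0, 35], "turn": [0, 0, 0]}
    - {"xyz": [0, 0, 35], "turn": [0, 0, 0]}
    - {"xyz": [0, 0, 35], "turn": [0, 0, 0]}
    - {"xyz": [0, 0, 22], "turn": [0, 0, 0]}
    - {"xyz": [0, 0, 12], "turn": [0, 0, 0]}
    - {"xyz": [0, 0, 5], "turn": [0, 0, 0]}
    - {"xyz": [0, 0, 0], "turn": [0, 0, 0]}
    - {"xyz": [0, 0, 0], "turn": [0, 0, 0]}

```text
clock: 59.92
eef_pos: [470.8, 344.2, 69.7]
tool_rot: [-3.141, -0.002, -0.002]
force: [0.6, 0.4, 0.8]
gripper_width: 85.6
grasp_force: 0.0
```

Emit:
move_arm:
  motion:
    - {"xyz": [0, 0, 0], "turn": [0, 0, 0]}
    - {"xyz": [0, 0, 0], "turn": [0, 0, 0]}
    - {"xyz": [0, 0, 0], "turn": [0, 0, 0]}
    - {"xyz": [0, 0, 0], "turn": [0, 0, 0]}
    - {"xyz": [0, 0, 0], "turn": [0, 0, 0]}
    - {"xyz": [0, 0, 0], "turn": [0, 0, 0]}
    - {"xyz": [0, 0, 0], "turn": [0, 0, 0]}
    - {"xyz": [0, 0, 0], "turn": [0, 0, 0]}
  claw: 0
  squeeze: 30

```text
clock: 60.92
eef_pos: [470.4, 343.9, 68.9]
tool_rot: [3.142, 0.002, -0.0]
force: [-0.7, -0.4, 3.5]
gripper_width: 11.1
grasp_force: 29.3
```

Emit:
move_arm:
  motion:
    - {"xyz": [0, 0, -10], "turn": [0, 0, 0]}
    - {"xyz": [0, 0, -40], "turn": [0, 0, 0]}
    - {"xyz": [0, 0, -55], "turn": [0, 0, 0]}
    - {"xyz": [0, 0, -55], "turn": [0, 0, 0]}
    - {"xyz": [-3, 15, -20], "turn": [0, 0, 0]}
    - {"xyz": [-3, 30, 0], "turn": [0, 0, 0]}
    - {"xyz": [-3, 45, 0], "turn": [0, 0, 0]}
    - {"xyz": [-3, 45, 0], "turn": [0, 0, 0]}
    - {"xyz": [-3, 45, 0], "turn": [0, 0, 0]}
    - {"xyz": [-3, 45, 0], "turn": [0, 0, 0]}
    - {"xyz": [-3, 45, 0], "turn": [0, 0, 0]}
    - {"xyz": [-3, 45, 0], "turn": [0, 0, 0]}
    - {"xyz": [-3, 45, 0], "turn": [0, 0, 0]}
    - {"xyz": [-3, 45, 0], "turn": [0, 0, 0]}
    - {"xyz": [-3, 45, 0], "turn": [0, 0, 0]}
    - {"xyz": [-3, 45, 0], "turn": [0, 0, 0]}
    - {"xyz": [-3, 45, 0], "turn": [0, 0, 0]}
    - {"xyz": [-30, 45, 0], "turn": [0, 0, 0]}
    - {"xyz": [-30, 40, 0], "turn": [0, 0, 0]}
    - {"xyz": [-25, 19, 0], "turn": [0, 0, 0]}

```text
clock: 63.42
eef_pos: [344.8, -302.0, 248.4]
tool_rot: [-3.141, 0.002, 0.002]
force: [0.3, 0.2, -0.5]
gripper_width: 11.1
grasp_force: 29.4
```

Emit:
move_arm:
  motion:
    - {"xyz": [0, 0, 0], "turn": [0, 0, 0]}
    - {"xyz": [0, 0, 0], "turn": [0, 0, 0]}

```text
clock: 63.68
eef_pos: [347.3, -299.8, 248.7]
tool_rot: [-3.141, -0.002, 0.0]
force: [-0.1, 0.1, -0.8]
gripper_width: 11.0
grasp_force: 29.4
```

Emit:
move_arm:
  motion:
    - {"xyz": [-1, 0, 20], "turn": [0, 0, 0]}
    - {"xyz": [0, 0, 35], "turn": [0, 0, 0]}
    - {"xyz": [0, 0, 40], "turn": [0, 0, 0]}
    - {"xyz": [0, 0, 40], "turn": [0, 0, 0]}
    - {"xyz": [0, 0, 25], "turn": [0, 0, 0]}
    - {"xyz": [0, 0, 12], "turn": [0, 0, 0]}
    - {"xyz": [0, 0, 6], "turn": [0, 0, 0]}
    - {"xyz": [0, 0, 4], "turn": [0, 0, 0]}
    - {"xyz": [0, 0, 0], "turn": [0, 0, 0]}
    - {"xyz": [0, 0, 0], "turn": [0, 0, 0]}

```text
clock: 64.92
eef_pos: [346.6, -300.4, 67.4]
tool_rot: [3.141, 0.002, 0.001]
force: [-0.3, -0.1, -1.3]
gripper_width: 11.3
grasp_force: 29.3
```

Emit:
move_arm:
  motion:
    - {"xyz": [0, 0, 1], "turn": [0, 0, 0]}
    - {"xyz": [0, 0, 1], "turn": [0, 0, 0]}
    - {"xyz": [0, 0, 0], "turn": [0, 0, 0]}
    - {"xyz": [0, 0, 0], "turn": [0, 0, 0]}

```text
clock: 65.42
eef_pos: [346.3, -300.2, 64.9]
tool_rot: [-3.142, -0.002, 0.0]
force: [-0.8, -1.1, -1.8]
gripper_width: 11.3
grasp_force: 29.3
```

Emit:
move_arm:
  motion:
    - {"xyz": [0, 0, 1], "turn": [0, 0, 0]}
    - {"xyz": [0, 0, 1], "turn": [0, 0, 0]}
    - {"xyz": [0, 0, 1], "turn": [0, 0, 0]}
    - {"xyz": [0, 0, 0], "turn": [0, 0, 0]}
    - {"xyz": [0, 0, 0], "turn": [0, 0, 0]}

```text
clock: 66.05
eef_pos: [346.3, -300.3, 61.8]
tool_rot: [-3.142, -0.002, 0.0]
force: [-0.0, -0.1, -1.3]
gripper_width: 11.0
grasp_force: 29.3
```

Emit:
move_arm:
  motion:
    - {"xyz": [0, 0, 0.8], "turn": [0, 0, 0]}
    - {"xyz": [0, 0, 0], "turn": [0, 0, 0]}
    - {"xyz": [0, 0, 0], "turn": [0, 0, 0]}

```text
clock: 66.42
eef_pos: [346.4, -300.2, 61.1]
tool_rot: [-3.142, -0.002, 0.0]
force: [0.2, -0.2, -1.2]
gripper_width: 11.0
grasp_force: 29.3
```

Emit:
move_arm:
  motion:
    - {"xyz": [0, 0, 0.8], "turn": [0, 0, 0]}
    - {"xyz": [0, 0, 0], "turn": [0, 0, 0]}
    - {"xyz": [0, 0, 0], "turn": [0, 0, 0]}

```text
clock: 66.8
eef_pos: [346.6, -300.6, 60.8]
tool_rot: [3.141, 0.002, 0.001]
force: [-1.0, 0.2, 8.2]
gripper_width: 11.3
grasp_force: 30.2
```

Emit:
move_arm:
  motion:
    - {"xyz": [0, 0, 0.6], "turn": [0, 0, 0]}
    - {"xyz": [0, 0, 0], "turn": [0, 0, 0]}
    - {"xyz": [0, 0, 0], "turn": [0, 0, 0]}

```text
clock: 67.18
eef_pos: [346.7, -300.7, 60.7]
tool_rot: [3.14, 0.002, 0.002]
force: [-2.1, 1.1, 16.7]
gripper_width: 11.3
grasp_force: 31.2
```

Contact. I release and rise.

Emit:
move_arm:
  motion:
    - {"xyz": [0, 0, -1], "turn": [0, 0, 0]}
    - {"xyz": [0, 0, 0], "turn": [0, 0, 0]}
    - {"xyz": [0, 0, 0], "turn": [0, 0, 0]}
    - {"xyz": [0, 0, 0], "turn": [0, 0, 0]}
    - {"xyz": [0, 0, 0], "turn": [0, 0, 0]}
    - {"xyz": [0, 0, 0], "turn": [0, 0, 0]}
    - {"xyz": [0, 0, -20], "turn": [0, 0, 0]}
    - {"xyz": [0, 0, -40], "turn": [0, 0, 0]}
    - {"xyz": [0, 0, -55], "turn": [0, 0, 0]}
    - {"xyz": [0, 0, -55], "turn": [0, 0, 0]}
    - {"xyz": [0, 0, 0], "turn": [0, 0, 0]}
    - {"xyz": [0, 0, 0], "turn": [0, 0, 0]}
  claw: 1

```text
clock: 68.68
eef_pos: [346.1, -300.0, 230.5]
tool_rot: [3.142, 0.002, 0.0]
force: [-0.6, -0.4, 0.1]
gripper_width: 85.6
grasp_force: 0.0
```

```bash
python3 - <<'E'
from h import *
i,c=snap("w18");print(sensors.get_obs()["eef_pos"].round(1))
h=cv2.cvtColor(i,cv2.COLOR_BGR2HSV);m=cv2.inRange(h,(0,60,30),(14,200,170));n,l,s,ce=cv2.connectedComponentsWithStats(m)
print("bottle pred",proj(c,[345.7,-300.4,76]),[(s[k].tolist(),ce[k].round().tolist()) for k in range(1,n) if s[k][4]>60])
i5,c5=load("w5");h=cv2.cvtColor(i5,cv2.COLOR_BGR2HSV);m=cv2.inRange(h,(0,60,30),(14,200,170));n,l,s,ce=cv2.connectedComponentsWithStats(m)
print("before w5 pred",proj(c5,[345.7,-300.4,76]),[(s[k].tolist(),ce[k].round().tolist()) for k in range(1,n) if s[k][4]>60])
g=cv2.cvtColor(i,cv2.COLOR_BGR2GRAY);u,v=map(int,proj(c,[400.1,-221.3,76]).round());print("holder",u,v,g[v,u-35:u+36].tolist(),g[v-35:v+36,u].tolist())
E
```

```text
[ 345.8 -299.8  229.9]
bottle pred [275.9 190.1] [([449, 0, 6, 32, 130], [452.0, 15.0]), ([263, 169, 28, 30, 312], [276.0, 180.0])]
before w5 pred [277.1 188.5] [([263, 167, 28, 28, 311], [276.0, 178.0]), ([83, 398, 14, 16, 64], [90.0, 404.0])]
holder 198 138 [175, 176, 179, 181, 182, 181, 179, 180, 178, 181, 208, 228, 230, 216, 194, 184, 176, 167, 138, 95, 72, 70, 74, 70, 77, 93, 102, 105, 104, 99, 91, 91, 91, 89, 88, 92, 91, 93, 99, 122, 143, 150, 155, 163, 166, 159, 154, 150, 144, 121, 87, 74, 69, 76, 92, 140, 173, 184, 184, 186, 183, 175, 162, 139, 114, 101, 93, 86, 85, 88, 86] [188, 186, 185, 182, 168, 146, 149, 162, 170, 174, 175, 175, 177, 174, 154, 115, 81, 70, 72, 70, 72, 81, 93, 93, 90, 89, 86, 91, 90, 94, 87, 90, 89, 90, 90, 92, 92, 93, 99, 97, 103, 102, 104, 101, 102, 105, 94, 75, 68, 67, 69, 76, 119, 162, 188, 199, 207, 211, 208, 195, 162, 138, 132, 133, 135, 136, 137, 138, 134, 134, 133]
```

```bash
python3 -c "
from rig import ctrl
print(ctrl.hand_in())"
```

```text
the job is handed in; nothing more can be done
None
```

I handed the job in at about 69 s: the collar stands on the anvil, the gauge lies on the cork pad, and the bottle and holder are back where they started, all within about 4 mm by my last camera measurements; no pass or fail verdict came back.

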